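# Pack and lock the wax tin

## Robot

A 6-joint arm with a two-finger parallel gripper is mounted at the origin on the work surface. World frame = base frame: x ahead of the robot, y to its left, z up, the work surface at z = 0. Lengths are in m, angles in rad, forces in N, time in s.
With the tool pointing down it reaches from about 0.15 to 0.775 m from the base axis. Payload 6.1 kg.
Tool frame: the origin (TCP) lies midway between the tips of the shut fingers; the grasp point (between the pads) lies 19 mm behind it (arm.grasp_offset is the x of the grasp point in the tool frame, in m); x points along the fingers, y is the direction in which the jaws open and shut, and the axes are right-handed (so a half turn about x gives the same grasp; the last joint's range is limited). The gripper opens to 85 mm and grips with 20 to 120 N. Pads are 22 mm wide; open, the fingers measure 114 mm over their backs; the gripper's body (76 mm by 85 mm) begins 54 mm behind the grasp point. The pads swing forward as they close: fully open they stand 13 mm farther back than shut.
Start: joints at [-1.246, 0.126, -0.04, 1.405, 0, 1.571], TCP at [0.168, -0.498, 0.231] pointing down, gripper open.
Joint ranges: [-2.72, 2.72], [-0.95, 1.95], [-1.27, 1.35], [-1.78, 2.02], [-1.46, 1.47], [-3.14, 3.14]. Speed limits (rad/s): [2.39, 2.39, 3.01, 3.14, 3.14, 3.14].

## Interface

Orientations are given as a rotation vector (axis times angle).
In Python, from station import arm gives the robot as it stands.
- The arm moves only by the tool play_rows, never from a script. Its argument "deltas" is a list of rows, each an object with "travel": the shift along the tool's x, y, z in mm, a list of three; "angular": the turn, a rotation vector about the tool's x, y, z in degrees, a list of three. A call has 1 to 5 rows; each row shifts and turns the commanded pose from where the row before left it, along the tool's axes as they then stand; what a row does not reach is not made up. A row lasts 1/8 s, in which the tool goes at most 62.5 mm and 10.7 degrees, less where a joint would pass 70% of its speed; a pose out of reach is approached as far as the arm can. A call with a gripper value outside its range is refused whole. "grip" is the opening, from 0 (shut) to 1 (fully open), set as the call begins (left out, the last holds). The fingers move at their own pace and stop on an object; "newtons" is the grip in N (left out, the last holds). Time passes only in rows, so rows that do not move let the fingers close. It gives the time, the measured TCP pose, the force and the opening at its end, in the units of the state.
- arm.sense(): the state, without advancing time (a new reading comes with each control period).
- arm.get_image(name): name is "scene" or "top" or "wrist"; returns a dict with "img" (480x640x3 uint8, blue, green, red), "range_z" (480x640 float32, m along the optical axis (not along the pixel's ray), 0 where there is no reading), "mtx" (3x3 intrinsics, pixels), "k1" (the pictures are not rectified: a ray, as slopes to the right and down, at radius r is drawn at 1 + k1 r^2 times it, then the intrinsics apply), "cam_to_world" (4x4, takes a point from camera to world coordinates). Camera axes: x right, y down, z forward; pixel columns grow to the right and rows downward; lengths in m; the calibration is good to about 2 mm. A picture is of the moment at which its call begins.
- arm.finish_job(): hands the job in, once; it reports no verdict.
The state is a dict: "t": time; "qpos": joint angles; "qd": joint speeds; "joint_torque": joint torques, N m; "ee_pos": TCP position; "ee_rot": TCP orientation; "force": force on the tool from outside, world axes, zero at the start; "wrist_torque": the same for the moment, N m; "gripper_width": finger opening in m.
Only numpy, scipy, OpenCV 4.12 (cv2) and the standard library are available. Lean on these libraries where they do the work, as an engineer would, in place of code of your own. Each camera call takes 0.05 s, during which the arm holds its last target.

## Task

Put every purple wax block that lies on the bench into the steel tin, swing its lid shut and knock both sprung pins on the lid fully home with the mallet (not with the fingers or the key), then stand the mallet upright on its head on the bench again. Then take the T-handled key from its stand, press and turn it on the lid's lock until it drops fully in, turn the lock clockwise to its stop, and put the key back fully down in its stand. Leave the brush and the can where they are.

Things in the scene. Friction and masses are not known exactly. Their poses are not given: they have to be found in the camera images.
- tin: open steel tin fixed to the bench, 150 x 230 x 70 mm high (x, y, z), walls and floor 4 mm thick; origin at the centre of its underside, x towards the hinge side, z up
- lid (a joint): lid angle: 0 shut, about 1.47 to 1.67 rad (about upright) at the start, stop at 1.85. Soft hinge along the upper edge of the tin's +x side, at tin frame x 75, z 70 mm; the lid swings over towards tin -x. It stays open near upright (1.25 to 1.7 rad) but, once pushed below about 1 rad, sinks shut by itself in about 2 s. Lid 150 mm from hinge to free edge, 234 mm wide, 4 mm thick, 0.6 kg in all
- lid_edge (a point): middle of the lid's free edge, on its outer face (the top face when shut, 74 mm above the bench; when open the outer face looks away from the robot); z is the outer face's outward normal
- pin_left (a joint): travel of the sprung pin on the left front corner of the lid (tin frame x -55, y +85 mm): 0 standing proud, 0.014 m fully home; about 8 N starts it and 12 N takes it home; it stays where it is driven
- pin_left_top (a point): centre of the top face of the left pin's flat steel head (30 mm across); z is the pin's axis, pointing away from the lid. With the lid shut it stands 22 mm above the lid's top face, and 8 mm when home, level with its black collar (42 mm across, 7 mm high)
- pin_right (a joint): travel of the sprung pin on the right front corner of the lid (tin frame x -55, y -85 mm): 0 standing proud, 0.014 m fully home; about 8 N starts it and 12 N takes it home; it stays where it is driven
- pin_right_top (a point): centre of the top face of the right pin's flat steel head (30 mm across); z is the pin's axis, pointing away from the lid. With the lid shut it stands 22 mm above the lid's top face, and 8 mm when home, level with its black collar (42 mm across, 7 mm high)
- lock (a joint): angle of the lock: a brass block 50 x 50 mm, 26 mm high, in the middle of the lid's outer face, turning about the lid's normal. 0 unlocked with its slot along the tin's x; it grows clockwise seen from above to a stop at 1.57 rad (locked, slot along the tin's y; count it locked beyond 1.42). Starts at 0 to 0.4; turns stiffly at 0.2 N m and stays where it is left
- lock_face (a point): middle of the mouth of the lock's slot, in the top face of the brass block (26 mm above the lid, 100 mm above the bench with the lid shut); x is along the slot, z out of the lid. The slot is 33 x 13 mm and 26 mm deep
- key: T-handled steel key standing upright in its stand, 0.18 kg; origin at the centre of the tip of its blade, z up, x along the blade and the T-bar. From the tip up: blade 30 x 10 mm (x, y), 22 mm long; flange 52 mm across, z 22 to 27 mm; round stem 16 mm; T-bar 80 x 16 mm (x, y), z 47 to 65 mm. Fully in the lock the flange rests on the brass block, tip 22 mm below lock_face; not yet dropped in, the tip rides on the block's face. Half a turn makes no difference to it
- stand: plywood key stand fixed to the bench, 64 x 64 x 32 mm high, round hole 38 mm across and 29 mm deep in the middle of the top; origin at the centre of its underside
- stand_top (a point): centre of the mouth of the stand's hole, 32 mm above the bench; the standing key's flange rests on the rim, its tip 22 mm below this point
- mallet: wooden mallet standing on its striking face, 0.35 kg; origin at the centre of that face, z up. Head 60 x 46 x 110 mm high (x, y, z); round handle 24 mm thick, level, leaving the head towards +x at 55 mm height and 150 mm long. The head can be gripped across its 46 mm (y) sides
- wax_a: a purple wax block, 85 x 38 x 26 mm (x, y, z), 0.1 kg, lying flat on the bench, origin at the centre of its underside, x along its length; two or all three of the blocks wax_a, wax_b, wax_c are there
- wax_b: a purple wax block, 85 x 38 x 26 mm (x, y, z), 0.1 kg, lying flat on the bench, origin at the centre of its underside, x along its length; two or all three of the blocks wax_a, wax_b, wax_c are there
- wax_c: a purple wax block, 85 x 38 x 26 mm (x, y, z), 0.1 kg, lying flat on the bench, origin at the centre of its underside, x along its length; two or all three of the blocks wax_a, wax_b, wax_c are there
- brush: red nylon brush, 120 x 55 x 38 mm, lying on the bench, origin at the centre of its underside; to be left alone
- can: plain can, 66 mm across, 90 mm high, origin at the centre of its underside; to be left alone
Things that resemble listed ones, but are neither listed nor needed, are in the scene too. What is shaped like the wax_a but yellow is not meant.

How it is judged:
By the outcome, as a careful person would: the job done as asked, in the order asked, and still so for the second after the job is handed in, with the robot touching nothing.
Of wax_a, wax_b, wax_c only 2 to 3 are there at a start; the rules pass over those that are not, and their reading is None.
At some moment in a run one of wax_a, wax_b, wax_c may be knocked a few centimetres aside while the robot is not near it.
It also fails if it takes over 200 s, if anything falls off the work surface, if the arm or the gripper's body presses on something with over 40 N, if the wrist force passes 120 N, or if a joint passes its speed limit or range.

## Working session

There is one attempt and no reset: what is moved stays moved. The work goes in short steps, Python scripts to look and compute and a tool call to move; the robot and the scene stay as the last step left them, time stands still between calls to the robot, and variables do not carry over. Pictures are saved under pics/ and viewed, and the job is handed in when it is done.

Besides the shell and the picture viewer there is one more tool, called after "Emit:" as a command line: name --argument value ..., lists and objects as JSON in quotes. play_rows: Moves the arm, as the interface text tells. Its arguments: {"type":"object","properties":{"deltas":{"type":"array","items":{"type":"object","properties":{"travel":{"type":"array","items":{"type":"number"}},"angular":{"type":"array","items":{"type":"number"}}}}},"grip":{"type":"number"},"newtons":{"type":"number"}},"required":["deltas"]}

```bash
ls; mkdir -p pics; cat > h.py <<'E'
import numpy as np, cv2
from scipy.spatial.transform import Rotation as R
from station import arm
def snap(n,fn=None):
    d=arm.get_image(n)
    if fn: cv2.imwrite('pics/'+fn,d['img']); np.savez('pics/'+fn[:-4]+'.npz',**{k:d[k] for k in d})
    return d
def load(fn): return dict(np.load('pics/'+fn+'.npz'))
def ray(d,u,v):
    K=d['mtx']; D=np.array([float(d['k1']),0,0,0,0])
    # k1 applied to slopes: same as cv2 radial model
    p=cv2.undistortPoints(np.array([[[u,v]]],float),K,D,None,None)[0,0]
    return np.array([p[0],p[1],1.0])
def w(d,u,v,z=None):
    "world pt of pixel by depth, or at height z"
    r=ray(d,u,v); T=d['cam_to_world']
    if z is None:
        dep=np.median(d['range_z'][int(v)-1:int(v)+2,int(u)-1:int(u)+2]); p=r*dep
        return T[:3,:3]@p+T[:3,3]
    g=T[:3,:3]@r; c=T[:3,3]
    return c+g*(z-c[2])/g[2]
def proj(d,P):
    T=np.linalg.inv(d['cam_to_world']); D=np.array([float(d['k1']),0,0,0,0])
    return cv2.projectPoints(np.array([P],float),cv2.Rodrigues(T[:3,:3])[0],T[:3,3],d['mtx'],D)[0][0,0]
def cloud(d):
    K=d['mtx']; D=np.array([float(d['k1']),0,0,0,0])
    v,u=np.mgrid[0:480,0:640]
    p=cv2.undistortPoints(np.stack([u,v],-1).reshape(-1,1,2).astype(float),K,D).reshape(480,640,2)
    z=d['range_z']; P=np.dstack([p[...,0]*z,p[...,1]*z,z])
    T=d['cam_to_world']; W=P@T[:3,:3].T+T[:3,3]; W[z==0]=np.nan
    return W
def st():
    s=arm.sense(); print('t',round(s['t'],2),'pos',np.round(s['ee_pos'],4),'F',np.round(s['force'],1),'w',round(s['gripper_width'],4)); Rm=R.from_rotvec(s['ee_rot']).as_matrix(); print('x',Rm[:,0].round(3),'y',Rm[:,1].round(3),'z',Rm[:,2].round(3)); print('q',np.round(s['qpos'],3)); return s
def to(p,yaxis=None):
    "tool-frame delta (mm) to TCP world p; turn about tool x so tool y aligns with yaxis(deg world heading), tool pointing down"
    s=arm.sense(); Rm=R.from_rotvec(s['ee_rot']).as_matrix()
    print('travel',(Rm.T@(np.array(p)-s['ee_pos'])*1000).round(1))
    if yaxis is not None:
        a=np.radians(yaxis); xg=np.array([0,0,-1.]); y=np.array([np.cos(a),np.sin(a),0])
        for sg in(1,-1):
            G=np.column_stack([xg,sg*y,np.cross(xg,sg*y)]); print('ang',np.degrees(R.from_matrix(Rm.T@G).as_rotvec()).round(2), 'or')
E
python3 - <<'E'
from h import *
st(); print(arm.grasp_offset)
for n in('scene','top','wrist'):
    d=snap(n,n+'0.png'); print(n,d['cam_to_world'].round(3).tolist(),d['mtx'].tolist(),d['k1'])
E
```

```text
pics
t 0.0 pos [ 0.1674 -0.4972  0.2305] F [-0.4  0.1  0.3] w 0.0854
x [-0.001  0.001 -1.   ] y [ 0.319 -0.948 -0.002] z [-0.948 -0.319 -0.   ]
q [-1.246  0.126 -0.041  1.405  0.     1.571]
-0.0187
scene [[0.376, 0.645, -0.666, 1.276], [0.927, -0.272, 0.259, -0.277], [-0.014, -0.714, -0.7, 0.861], [0.0, 0.0, 0.0, 1.0]] [[446.4779639588768, 0.0, 322.36329005069786], [0.0, 446.4779639588768, 236.74389275232608], [0.0, 0.0, 1.0]] -0.09426200506477121
top [[0.016, -0.994, 0.105, 0.43], [-1.0, -0.015, 0.003, 0.007], [-0.001, -0.105, -0.994, 1.237], [0.0, 0.0, 0.0, 1.0]] [[458.99674320017635, 0.0, 321.99419326998037], [0.0, 458.99674320017635, 237.7940887835861], [0.0, 0.0, 1.0]] -0.04974180602860855
wrist [[0.319, -0.91, -0.267, 0.235], [-0.948, -0.307, -0.088, -0.474], [-0.002, 0.281, -0.96, 0.372], [0.0, 0.0, 0.0, 1.0]] [[363.04642374294264, 0.0, 318.5721726887151], [0.0, 363.04642374294264, 234.9962302735627], [0.0, 0.0, 1.0]] -0.03944252647954277
```

View pics/scene0.png

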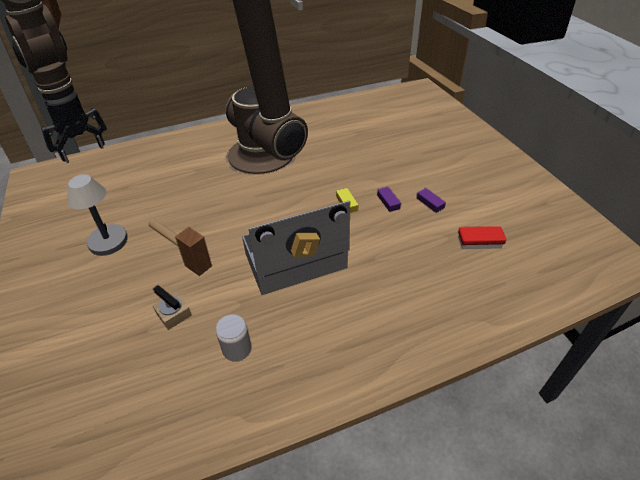

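View pics/top0.png

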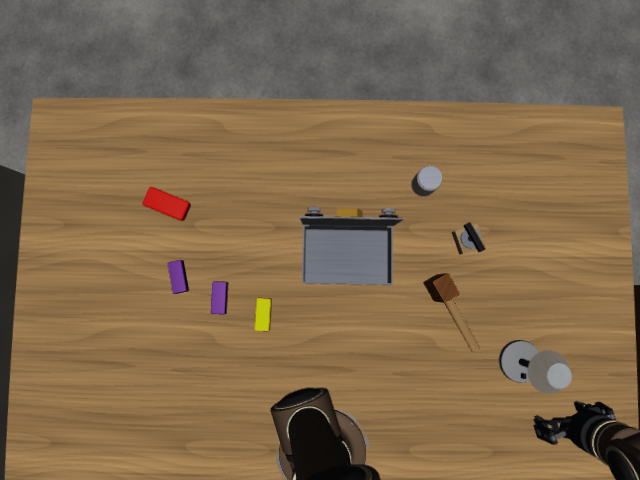

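View pics/wrist0.png

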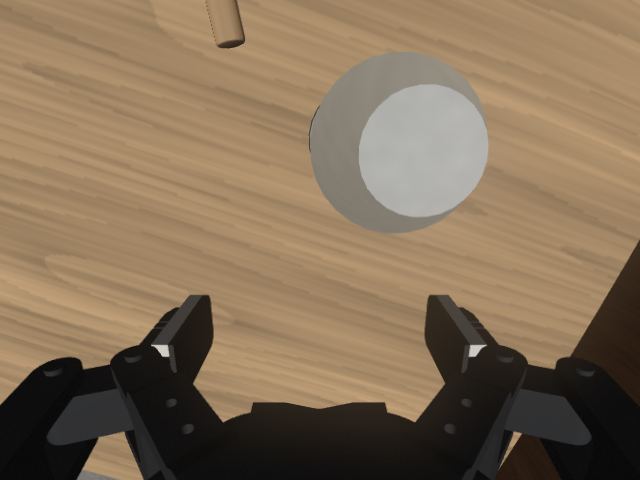

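```bash
cat >> h.py <<'E'
def purple(d):
    h=cv2.cvtColor(d['img'],cv2.COLOR_BGR2HSV)
    m=((h[...,0]>125)&(h[...,0]<155)&(h[...,1]>90)&(h[...,2]>30)).astype(np.uint8)
    return m
def blocks(d,m=None,minpx=60):
    m=purple(d) if m is None else m
    n,l,s,c=cv2.connectedComponentsWithStats(m); W=cloud(d)
    for i in range(1,n):
        if s[i,4]<minpx: continue
        P=W[l==i]; P=P[np.isfinite(P).all(1)]
        zt=np.percentile(P[:,2],90); T=P[abs(P[:,2]-zt)<.006]
        (cx,cy),(a,b),an=cv2.minAreaRect((T[:,:2]*1000).astype(np.float32))
        bx=cv2.boxPoints(((cx,cy),(a,b),an)); e=[bx[1]-bx[0],bx[2]-bx[1]]; e=max(e,key=np.linalg.norm)
        print('px',c[i].round(0),'ctr mm',round(cx,1),round(cy,1),'size',round(max(a,b),1),round(min(a,b),1),'head',round(np.degrees(np.arctan2(e[1],e[0]))%180,1),'ztop',round(zt*1000,1))
E
python3 - <<'E'
from h import *
for n in('scene0','top0'):
    d=load(n); print(n); blocks(d)
    h=cv2.cvtColor(d['img'],cv2.COLOR_BGR2HSV)
d=load('top0');W=cloud(d)
big=cv2.resize(d['img'][160:380,280:540],None,fx=3,fy=2.7,interpolation=cv2.INTER_CUBIC); cv2.imwrite('pics/topcrop.png',big)
d=load('scene0')
big=cv2.resize(d['img'][160:370,130:370],None,fx=3.2,fy=2.8,interpolation=cv2.INTER_CUBIC); cv2.imwrite('pics/sccrop.png',big)
E
```

```text
scene0
px [389. 198.] ctr mm 400.8 277.4 size 85.3 35.7 head 178.1 ztop 29.0
px [431. 200.] ctr mm 451.4 389.6 size 84.4 40.3 head 9.7 ztop 28.5
top0
px [177. 276.] ctr mm 449.6 392.7 size 84.2 37.2 head 11.9 ztop 28.9
px [218. 297.] ctr mm 396.0 280.2 size 82.0 38.0 head 179.7 ztop 28.5
```

View pics/topcrop.png

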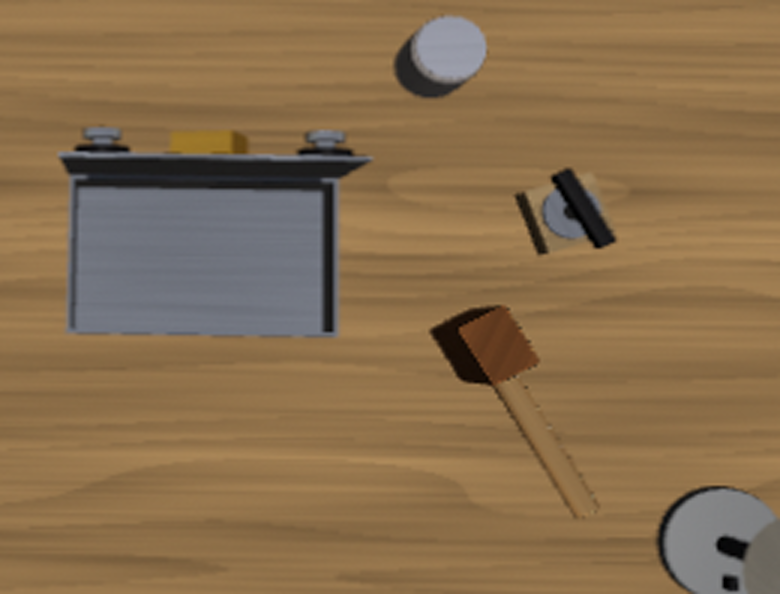

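View pics/sccrop.png

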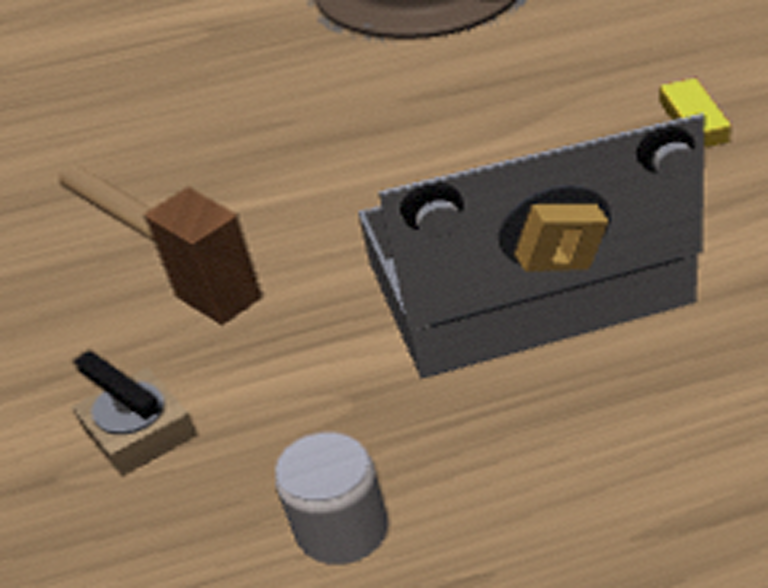

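```bash
python3 - <<'E'
from h import *
for n in('top0','scene0'):
    d=load(n); W=cloud(d).reshape(-1,3)*1000
    W=W[np.isfinite(W).all(1)]
    def sel(x0,x1,y0,y1,z0,z1):
        m=(W[:,0]>x0)&(W[:,0]<x1)&(W[:,1]>y0)&(W[:,1]<y1)&(W[:,2]>z0)&(W[:,2]<z1); return W[m]
    def rect(P,t):
        (cx,cy),(a,b),an=cv2.minAreaRect(P[:,:2].astype(np.float32)); print(n,t,len(P),'c',round(cx,1),round(cy,1),'ab',round(a,1),round(b,1),'an',round(an,1),'zmed',np.median(P[:,2]).round(1),'zmax',P[:,2].max().round(1))
    rect(sel(380,620,-180,120,62,80),'tinrim')
    rect(sel(380,620,-180,120,80,260),'lid')
    rect(sel(300,500,-330,-150,103,130),'mallethead')
    rect(sel(200,450,-400,-150,35,90),'mallet body+handle')
    rect(sel(420,620,-400,-220,28,36),'standtop')
    rect(sel(420,620,-400,-220,65,90),'keybar')
    rect(sel(420,620,-400,-220,36,45),'keyflange')
    rect(sel(560,760,-260,-130,80,110),'can')
E
```

```text
top0 tinrim 527 c 513.4 -52.8 ab 228.6 150.6 an 89.9 zmed 70.5 zmax 79.8
top0 lid 1250 c 598.7 -53.7 ab 233.1 33.0 an 90.0 zmed 179.7 zmax 227.6
top0 mallethead 468 c 431.4 -295.1 ab 61.1 47.3 an 30.1 zmed 109.2 zmax 114.9
top0 mallet body+handle 650 c 384.7 -288.8 ab 288.3 78.5 an 53.3 zmed 63.9 zmax 89.5
top0 standtop 232 c 520.8 -328.1 ab 72.6 213.4 an 42.9 zmed 31.9 zmax 36.0
top0 keybar 254 c 499.7 -338.5 ab 71.3 200.4 an 57.2 zmed 74.0 zmax 89.6
top0 keyflange 107 c 502.4 -334.3 ab 47.7 200.1 an 53.1 zmed 37.9 zmax 44.9
top0 can 215 c 653.1 -208.7 ab 43.8 197.4 an 53.1 zmed 89.3 zmax 105.8
scene0 tinrim 479 c 516.3 -56.4 ab 233.4 158.0 an 89.2 zmed 72.3 zmax 79.9
scene0 lid 4693 c 598.9 -57.0 ab 36.6 235.0 an 0.1 zmed 163.7 zmax 225.7
scene0 mallethead 367 c 433.3 -298.1 ab 64.2 47.2 an 29.9 zmed 110.2 zmax 114.0
scene0 mallet body+handle 499 c 395.9 -299.8 ab 291.5 104.2 an 53.8 zmed 64.4 zmax 89.7
scene0 standtop 270 c 516.0 -346.0 ab 69.5 204.8 an 58.8 zmed 32.3 zmax 36.0
scene0 keybar 408 c 506.3 -343.1 ab 70.7 188.6 an 57.2 zmed 75.3 zmax 90.0
scene0 keyflange 178 c 504.6 -347.0 ab 67.6 192.4 an 53.9 zmed 38.4 zmax 45.0
scene0 can 402 c 655.5 -208.1 ab 44.5 202.0 an 52.1 zmed 89.9 zmax 109.9
```

```bash
cat >> h.py <<'E'
import json
def goalR(head):
    a=np.radians(head); x=np.array([0,0,-1.]); y=np.array([np.cos(a),np.sin(a),0]); return np.column_stack([x,y,np.cross(x,y)])
def plan(wps,step=55,dang=9.5,dec=0):
    "wps: list of (pos m, heading of tool y deg or None[, step mm]); start from measured pose"
    s=arm.sense(); p=np.array(s['ee_pos'])*1000; Rm=R.from_rotvec(s['ee_rot'])
    print('from',p.round(1),'head',np.degrees(np.arctan2(*Rm.as_matrix()[[1,0],1])).round(2),'t',round(s['t'],2))
    rows=[]
    for wp in wps:
        g=np.array(wp[0])*1000; stp=wp[2] if len(wp)>2 else step
        G=Rm if wp[1] is None else R.from_matrix(goalR(wp[1]))
        rv=(Rm.inv()*G).as_rotvec(degrees=True)
        n=int(max(1,np.ceil(np.linalg.norm(g-p)/stp-1e-6),np.ceil(np.linalg.norm(rv)/dang-1e-6)))
        if wp[1] is not None and np.linalg.norm(rv)>175: print('WARN near 180')
        for i in range(n):
            tr=Rm.inv().apply((g-p)/(n-i)).round(dec)
            rv=(Rm.inv()*G).as_rotvec(degrees=True)/(n-i); rv=rv.round(1)
            if dec==0: pass
            rows.append((tr+0.0,rv+0.0)); p=p+Rm.apply(tr); Rm=Rm*R.from_rotvec(rv,degrees=True)
    f=lambda v:'['+','.join('%g'%x for x in v)+']'
    for i in range(0,len(rows),5):
        print('-- [' +', '.join('{"travel":%s,"angular":%s}'%(f(a),f(b)) for a,b in rows[i:i+5])+']')
    print('end',p.round(1), Rm.as_matrix()[:,1].round(3))
E
python3 - <<'E'
from h import *
d=load('top0');W=cloud(d)
print('lamp',W[372,558],W[372,548],W[360,515])
P=W.reshape(-1,3);m=(P[:,0]>.1)&(P[:,0]<.4)&(P[:,1]<-.3)&(P[:,1]>-.56)&(P[:,2]>.12); Q=P[m];print(Q.min(0),Q.max(0))
plan([((0.17,-.5,.30),-10),((.35,-.1,.30),60),((.45,.392,.15),101)])
E
```

```text
lamp [ 0.24763327 -0.51659154  0.21335267] [ 0.24770749 -0.49366357  0.21385143] [ 0.2438658  -0.50105291  0.01912409]
[ 0.12728765 -0.55997891  0.16145142] [ 0.28964164 -0.42275632  0.58181036]
from [ 167.4 -497.2  230.7] head -71.39 t 0.15
-- [{"travel":[-10,0,0],"angular":[-8.8,0,0]}, {"travel":[-10,1,0],"angular":[-8.8,0,0]}, {"travel":[-10,1,0],"angular":[-8.8,0,0]}, {"travel":[-10,0,0],"angular":[-8.7,0,0]}, {"travel":[-10,1,0],"angular":[-8.8,0,0]}]
-- [{"travel":[-10,0,0],"angular":[-8.7,0,0]}, {"travel":[-9,1,0],"angular":[-8.8,-0.1,0]}, {"travel":[0,13,-53],"angular":[-8.7,0,0]}, {"travel":[0,21,-50],"angular":[-8.8,0,0]}, {"travel":[0,29,-47],"angular":[-8.7,0,0]}]
-- [{"travel":[0,36,-42],"angular":[-8.8,0,0]}, {"travel":[0,42,-36],"angular":[-8.7,0,0]}, {"travel":[0,46,-29],"angular":[-8.8,0,0]}, {"travel":[0,50,-21],"angular":[-8.7,0,0]}, {"travel":[-1,53,-14],"angular":[-8.8,0,0.1]}]
-- [{"travel":[15,48,-16],"angular":[-4.1,0,0]}, {"travel":[15,49,-12],"angular":[-4.1,0,0]}, {"travel":[15,49,-9],"angular":[-4.1,0,0]}, {"travel":[15,50,-5],"angular":[-4.1,0,0]}, {"travel":[15,50,-2],"angular":[-4.1,0,0]}]
-- [{"travel":[15,50,2],"angular":[-4.1,0,0]}, {"travel":[15,50,5],"angular":[-4.1,0,0]}, {"travel":[15,50,9],"angular":[-4.1,0,0]}, {"travel":[15,49,12],"angular":[-4.1,0,0]}, {"travel":[16,47,16],"angular":[-4.1,0,-0.1]}]
end [450.5 392.  149.8] [-0.191  0.982 -0.001]
```

Emit:
play_rows --deltas '[{"travel":[-35,0,0],"angular":[0,0,0]},{"travel":[-35,0,0],"angular":[-8.8,0,0]},{"travel":[0,0,0],"angular":[-8.8,0,0]},{"travel":[0,0,0],"angular":[-8.7,0,0]},{"travel":[0,0,0],"angular":[-8.8,0,0]}]' --grip 1

```text
t: 0.78
ee_pos: [0.1675, -0.4975, 0.301]
ee_rot: [1.655, 0.844, -1.655]
force: [0.7, -0.4, 0.7]
gripper_width: 0.0853
```

Emit:
play_rows --deltas '[{"travel":[0,0,0],"angular":[-8.8,0,0]},{"travel":[0,0,0],"angular":[-8.7,0,0]},{"travel":[0,0,0],"angular":[-8.8,0,0]},{"travel":[0,13,-53],"angular":[-8.7,0,0]},{"travel":[0,21,-50],"angular":[-8.8,0,0]}]'

```text
t: 1.4
ee_pos: [0.2118, -0.3971, 0.3006]
ee_rot: [1.11, 1.271, -1.109]
force: [1.7, 0.2, 0.4]
gripper_width: 0.0855
```

Emit:
play_rows --deltas '[{"travel":[0,29,-47],"angular":[-8.7,0,0]},{"travel":[0,36,-42],"angular":[-8.8,0,0]},{"travel":[0,42,-36],"angular":[-8.7,0,0]},{"travel":[0,46,-29],"angular":[-8.8,0,0]},{"travel":[0,50,-21],"angular":[-8.7,0,0]}]'

```text
t: 2.02
ee_pos: [0.325, -0.1464, 0.3013]
ee_rot: [0.526, 1.505, -0.526]
force: [1.3, 0.2, -0.0]
gripper_width: 0.0853
```

Emit:
play_rows --deltas '[{"travel":[0,53,-14],"angular":[-8.8,0,0.1]},{"travel":[15,48,-16],"angular":[-4.1,0,0]},{"travel":[15,49,-12],"angular":[-4.1,0,0]},{"travel":[15,49,-9],"angular":[-4.1,0,0]},{"travel":[0,0,0],"angular":[0,0,0]}]'

```text
t: 2.65
ee_pos: [0.3772, 0.0525, 0.2551]
ee_rot: [0.238, 1.56, -0.236]
force: [0.0, 0.1, 0.0]
gripper_width: 0.086
```

```bash
python3 - <<'E'
from h import *
st(); d=snap('top','top1.png'); blocks(d); d=snap('scene','scene1.png'); blocks(d)
plan([((.45,.392,.2),101)])
E
```

```text
t 2.65 pos [0.3772 0.0525 0.2551] F [0.  0.1 0. ] w 0.086
x [-0.002  0.001 -1.   ] y [0.298 0.955 0.001] z [ 0.955 -0.298 -0.002]
q [ 0.137 -0.144 -0.254  1.461  0.002  0.439]
px [177. 276.] ctr mm 449.3 392.8 size 84.4 38.3 head 12.9 ztop 28.7
px [218. 297.] ctr mm 396.1 280.0 size 81.9 37.9 head 179.4 ztop 29.0
px [389. 199.] ctr mm 398.0 276.2 size 86.0 35.3 head 179.8 ztop 28.8
px [431. 200.] ctr mm 451.6 389.7 size 84.5 41.6 head 11.8 ztop 28.1
from [377.4  50.1 256.4] head 72.39 t 2.75
-- [{"travel":[8,50,-5],"angular":[-4.1,0,0]}, {"travel":[8,50,-1],"angular":[-4.1,0,0]}, {"travel":[8,50,2],"angular":[-4.1,0,0]}, {"travel":[8,49,6],"angular":[-4.1,0,0]}, {"travel":[8,49,9],"angular":[-4.1,0,0]}]
-- [{"travel":[8,48,13],"angular":[-4.1,0,0]}, {"travel":[9,48,16],"angular":[-4,0,-0.1]}]
end [449.7 392.4 199.7] [-0.191  0.982 -0.001]
```

View pics/top1.png

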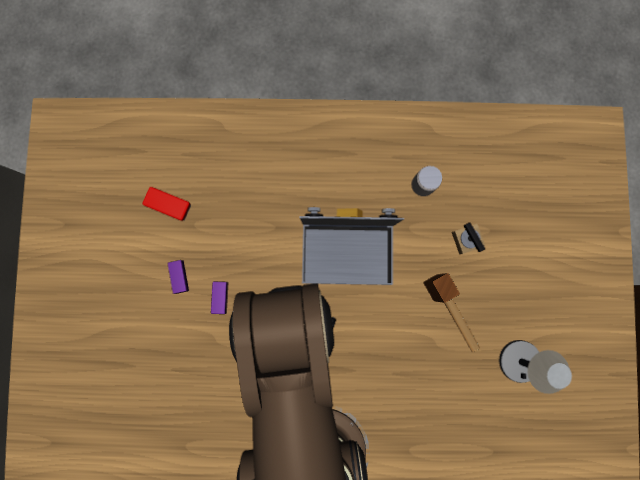

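Emit:
play_rows --deltas '[{"travel":[8,50,-5],"angular":[-4.2,0,0]},{"travel":[8,50,-1],"angular":[-4.2,0,0]},{"travel":[8,50,2],"angular":[-4.2,0,0]},{"travel":[8,49,6],"angular":[-4.2,0,0]},{"travel":[8,49,9],"angular":[-4.2,0,0]}]'

```text
t: 3.38
ee_pos: [0.4303, 0.294, 0.2174]
ee_rot: [-0.043, 1.568, 0.046]
force: [1.2, -0.5, -0.1]
gripper_width: 0.0852
```

Emit:
play_rows --deltas '[{"travel":[8,48,13],"angular":[-4.2,0,0]},{"travel":[9,48,16],"angular":[-4.2,0,0]},{"travel":[0,0,0],"angular":[0,0,0]}]'

```text
t: 3.75
ee_pos: [0.45, 0.3933, 0.1984]
ee_rot: [-0.16, 1.565, 0.161]
force: [-0.3, -0.3, 1.1]
gripper_width: 0.0852
```

```bash
python3 - <<'E'
from h import *
st(); d=snap('wrist','w1.png'); blocks(d)
E
```

```text
t 3.75 pos [0.45   0.3933 0.1984] F [-0.3 -0.3  1.1] w 0.0852
x [-0.  0. -1.] y [-0.203  0.979  0.   ] z [ 0.979  0.203 -0.   ]
q [0.718 0.266 0.06  1.365 0.    0.514]
px [202. 123.] ctr mm 396.6 281.3 size 84.1 38.2 head 179.2 ztop 25.9
px [318. 209.] ctr mm 449.1 393.2 size 83.5 36.9 head 12.4 ztop 25.9
```

View pics/w1.png

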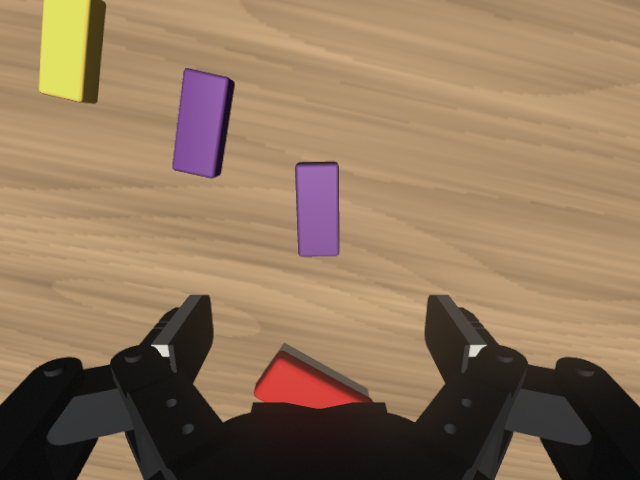

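Emit:
play_rows --deltas '[{"travel":[60,0,1],"angular":[0,0,0]},{"travel":[60,0,0],"angular":[0,0,0]},{"travel":[50,0,0],"angular":[0,0,0]},{"travel":[22,0,0],"angular":[0,0,0]},{"travel":[0,0,0],"angular":[0,0,0]}]'

```text
t: 4.42
ee_pos: [0.4497, 0.3901, 0.0072]
ee_rot: [-0.159, 1.566, 0.157]
force: [-0.6, 0.6, 0.0]
gripper_width: 0.0853
```

Emit:
play_rows --deltas '[{"travel":[0,0,0]},{"travel":[0,0,0]},{"travel":[0,0,0]},{"travel":[0,0,0]}]' --grip 0 --newtons 40

```text
invalid input
```

Emit:
play_rows --deltas '[{"travel":[0,0,0],"angular":[0,0,0]},{"travel":[0,0,0],"angular":[0,0,0]},{"travel":[0,0,0],"angular":[0,0,0]},{"travel":[0,0,0],"angular":[0,0,0]}]' --grip 0 --newtons 40

```text
t: 4.92
ee_pos: [0.4509, 0.3935, 0.0098]
ee_rot: [-0.158, 1.561, 0.162]
force: [0.7, -1.4, 6.8]
gripper_width: 0.037
```

```bash
python3 - <<'E'
from h import *
st()
plan([((.45,.391,.16),102),((.495,-.10,.16),90),((.495,-.10,.05),90)])
E
```

```text
t 4.92 pos [0.4509 0.3935 0.0098] F [ 0.7 -1.4  6.8] w 0.037
x [ 0.003  0.003 -1.   ] y [-0.203  0.979  0.002] z [0.979 0.203 0.004]
q [ 0.718  0.345 -0.258  0.964 -0.     0.513]
from [450.9 393.5   9.8] head 101.71 t 4.92
-- [{"travel":[-50,-1,0],"angular":[-0.1,0.1,0]}, {"travel":[-50,0,0],"angular":[-0.1,0.1,-0.1]}, {"travel":[-50,-1,-1],"angular":[-0.1,0,0]}, {"travel":[0,-54,-6],"angular":[1.3,0,0]}, {"travel":[0,-55,-5],"angular":[1.3,0,0]}]
-- [{"travel":[0,-55,-4],"angular":[1.3,0,0]}, {"travel":[0,-55,-3],"angular":[1.4,0,0]}, {"travel":[0,-55,-2],"angular":[1.3,0,0]}, {"travel":[0,-55,0],"angular":[1.4,0,0]}, {"travel":[0,-54,1],"angular":[1.3,0,0]}]
-- [{"travel":[0,-55,2],"angular":[1.4,0,0]}, {"travel":[0,-54,4],"angular":[1.3,0,0]}, {"travel":[55,0,0],"angular":[0,0,0]}, {"travel":[55,0,0],"angular":[0,0,0]}]
end [494.8 -99.8  49.6] [-0.  1.  0.]
```

Emit:
play_rows --deltas '[{"travel":[-50,-1,0],"angular":[-0.1,0.1,0]},{"travel":[-50,0,0],"angular":[-0.1,0.1,-0.1]},{"travel":[-50,-1,-1],"angular":[-0.1,0,0]},{"travel":[0,-54,-6],"angular":[1.3,0,0]},{"travel":[0,-55,-5],"angular":[1.3,0,0]}]'

```text
t: 5.55
ee_pos: [0.4604, 0.2812, 0.1591]
ee_rot: [-0.13, 1.567, 0.13]
force: [0.2, -1.0, -1.3]
gripper_width: 0.037
```

Emit:
play_rows --deltas '[{"travel":[0,-55,-4],"angular":[1.3,0,0]},{"travel":[0,-55,-3],"angular":[1.4,0,0]},{"travel":[0,-55,-2],"angular":[1.3,0,0]},{"travel":[0,-55,0],"angular":[1.4,0,0]},{"travel":[0,-54,1],"angular":[1.3,0,0]}]'

```text
t: 6.18
ee_pos: [0.4843, 0.0068, 0.1588]
ee_rot: [-0.038, 1.572, 0.036]
force: [0.2, 0.5, -1.6]
gripper_width: 0.0371
```

Emit:
play_rows --deltas '[{"travel":[0,-55,2],"angular":[1.4,0,0]},{"travel":[0,-54,4],"angular":[1.3,0,0]},{"travel":[0,0,0],"angular":[0,0,0]}]'

```text
t: 6.55
ee_pos: [0.4942, -0.1034, 0.1585]
ee_rot: [0.003, 1.573, -0.005]
force: [-0.0, -0.2, -1.7]
gripper_width: 0.037
```

```bash
python3 - <<'E'
from h import *
st(); d=snap('wrist','w2.png'); blocks(d)
plan([((.495,-.10,.025),90)])
E
```

```text
t 6.55 pos [ 0.4942 -0.1034  0.1585] F [-0.  -0.2 -1.7] w 0.037
x [-0.002 -0.002 -1.   ] y [ 0.005  1.    -0.002] z [ 1.    -0.005 -0.002]
q [-0.205  0.099 -0.229  1.244 -0.002 -0.2  ]
px [318. 303.] ctr mm 493.0 -102.3 size 85.1 38.0 head 0.5 ztop 174.5
px [328. 413.] ctr mm 484.3 -100.5 size 14.1 3.1 head 88.1 ztop 235.9
from [ 494.1 -101.7  158.5] head 89.82 t 6.6
-- [{"travel":[44,1,0],"angular":[-0.1,0,0]}, {"travel":[45,0,1],"angular":[0,-0.1,0]}, {"travel":[44,1,0],"angular":[-0.1,0,0]}]
end [494.8 -99.8  25.5] [-0.     1.    -0.001]
```

View pics/w2.png

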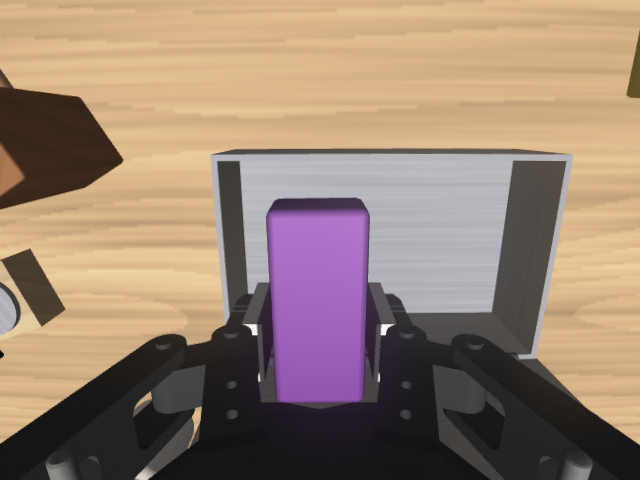

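Emit:
play_rows --deltas '[{"travel":[44,1,0],"angular":[-0.1,0,0]},{"travel":[45,0,1],"angular":[0,0,0]},{"travel":[42,1,0],"angular":[0,0,0]},{"travel":[0,0,0],"angular":[0,0,0]}]'

```text
t: 7.1
ee_pos: [0.4921, -0.0966, 0.0248]
ee_rot: [-0.003, 1.579, 0.004]
force: [-0.4, 0.3, -0.9]
gripper_width: 0.0371
```

Emit:
play_rows --deltas '[{"travel":[0,0,0],"angular":[0,0,0]},{"travel":[0,0,0],"angular":[0,0,0]},{"travel":[-40,0,0],"angular":[0,0,0]},{"travel":[-60,0,0],"angular":[0,0,0]},{"travel":[-60,0,0],"angular":[0,0,0]}]' --grip 0.7

```text
t: 7.72
ee_pos: [0.4955, -0.0983, 0.191]
ee_rot: [-0.003, 1.57, 0.0]
force: [1.7, -1.2, 0.3]
gripper_width: 0.0598
```

```bash
python3 - <<'E'
from h import *
st(); d=snap('top','top2.png'); blocks(d)
d=snap('wrist','w3.png'); blocks(d)
plan([((.397,.280,.18),90),((.397,.280,.008),90)])
E
```

```text
t 7.72 pos [ 0.4955 -0.0983  0.191 ] F [ 1.7 -1.2  0.3] w 0.0598
x [ 0.001 -0.001 -1.   ] y [-0.002  1.    -0.001] z [1.    0.002 0.001]
q [-1.950e-01  9.000e-02 -1.670e-01  1.312e+00 -1.000e-03 -1.970e-01]
px [218. 297.] ctr mm 396.1 280.4 size 81.9 38.2 head 179.6 ztop 28.9
px [321. 204.] ctr mm 494.3 -96.4 size 83.8 36.9 head 2.0 ztop 29.9
from [498.9 -98.9 196.5] head 90.1 t 7.83
-- [{"travel":[2,47,-13],"angular":[0,0.1,0]}, {"travel":[2,47,-13],"angular":[0,0.1,0]}, {"travel":[2,48,-13],"angular":[0,0.1,0]}, {"travel":[2,47,-12],"angular":[0,0.1,0]}, {"travel":[2,48,-13],"angular":[0,0.1,0.1]}]
-- [{"travel":[2,47,-12],"angular":[0,0.1,0]}, {"travel":[1,48,-13],"angular":[0.1,0,0.1]}, {"travel":[2,47,-12],"angular":[0,0.1,0]}, {"travel":[43,0,0],"angular":[0,0,0]}, {"travel":[43,0,0],"angular":[0,0,0]}]
-- [{"travel":[43,0,0],"angular":[0,0,0]}, {"travel":[43,0,0],"angular":[0,0,0]}]
end [397.3 279.8   7.8] [-0.  1. -0.]
```

View pics/w3.png

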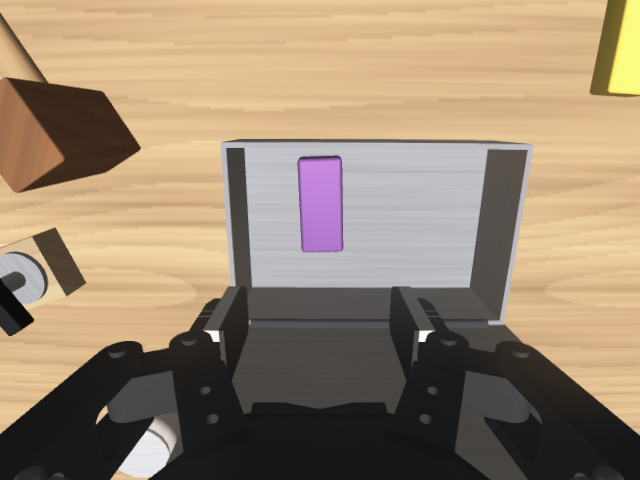

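Emit:
play_rows --deltas '[{"travel":[4,47,-13],"angular":[0,0,0]},{"travel":[2,47,-13],"angular":[0,0,0]},{"travel":[2,48,-13],"angular":[0,0,0]},{"travel":[2,47,-12],"angular":[0,0,0]},{"travel":[2,48,-13],"angular":[0,0,0]}]' --grip 1

```text
t: 8.45
ee_pos: [0.4308, 0.1402, 0.1769]
ee_rot: [-0.001, 1.57, 0.001]
force: [0.9, 0.1, 0.9]
gripper_width: 0.0855
```

Emit:
play_rows --deltas '[{"travel":[2,47,-12],"angular":[0,0,0]},{"travel":[2,48,-13],"angular":[0,0,0]},{"travel":[2,47,-12],"angular":[0,0,0]},{"travel":[0,0,0],"angular":[0,0,0]}]'

```text
t: 8.95
ee_pos: [0.393, 0.2833, 0.1704]
ee_rot: [-0.005, 1.571, 0.006]
force: [0.2, 0.4, 0.3]
gripper_width: 0.0853
```

```bash
python3 - <<'E'
from h import *
st(); d=snap('wrist','w4.png'); blocks(d)
plan([((.397,.280,.008),90,55)])
E
```

```text
t 8.95 pos [0.393  0.2833 0.1704] F [0.2 0.4 0.3] w 0.0853
x [-0.001  0.001 -1.   ] y [-0.007  1.     0.001] z [ 1.     0.007 -0.001]
q [ 6.240e-01  5.700e-02 -2.490e-01  1.265e+00  1.000e-03  6.180e-01]
px [314. 220.] ctr mm 396.0 281.1 size 83.3 36.6 head 179.2 ztop 25.9
from [393.3 281.9 170.3] head 90.28 t 9.0
-- [{"travel":[54,-1,1],"angular":[0.1,0,0]}, {"travel":[54,0,1],"angular":[0.1,0,0]}, {"travel":[54,-1,2],"angular":[0.1,0,0]}]
end [397.2 279.8   8.3] [ 0.  1. -0.]
```

View pics/w4.png

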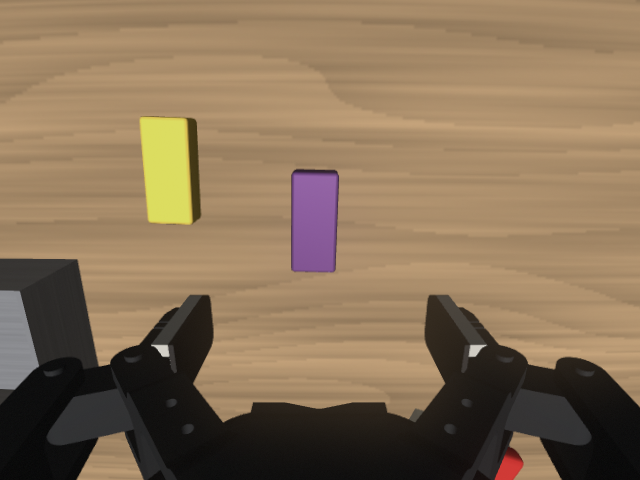

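Emit:
play_rows --deltas '[{"travel":[54,0,1],"angular":[0.2,0,0]},{"travel":[54,0,1],"angular":[0.2,0,0]},{"travel":[53,-1,1],"angular":[0.2,0,0]},{"travel":[0,0,0],"angular":[0,0,0]}]'

```text
t: 9.5
ee_pos: [0.394, 0.2765, 0.0058]
ee_rot: [0.004, 1.578, -0.012]
force: [-0.0, -0.1, 1.0]
gripper_width: 0.0855
```

Emit:
play_rows --deltas '[{"travel":[0,0,0],"angular":[0,0,0]},{"travel":[0,0,0],"angular":[0,0,0]},{"travel":[0,0,0],"angular":[0,0,0]},{"travel":[0,0,0],"angular":[0,0,0]},{"travel":[-40,0,0],"angular":[0,0,0]}]' --grip 0 --newtons 40

```text
t: 10.12
ee_pos: [0.3949, 0.2785, 0.0475]
ee_rot: [0.004, 1.576, -0.009]
force: [-0.3, 0.2, -1.0]
gripper_width: 0.0373
```

```bash
python3 - <<'E'
from h import *
st()
plan([((.397,.280,.16),90),((.495,-.01,.16),90),((.495,-.01,.026),90)])
E
```

```text
t 10.12 pos [0.3949 0.2785 0.0475] F [-0.3  0.2 -1. ] w 0.0373
x [-0.005 -0.003 -1.   ] y [ 0.008  1.    -0.003] z [ 1.    -0.008 -0.005]
q [ 0.614  0.121 -0.456  0.999  0.     0.622]
from [394.9 278.5  47.5] head 89.52 t 10.12
-- [{"travel":[-37,0,1],"angular":[-0.2,-0.1,0.1]}, {"travel":[-38,1,0],"angular":[-0.1,-0.1,0]}, {"travel":[-37,0,1],"angular":[-0.2,-0.1,0.1]}, {"travel":[0,-48,16],"angular":[0,0,0]}, {"travel":[0,-48,16],"angular":[0,0,0]}]
-- [{"travel":[0,-48,16],"angular":[0,0,0]}, {"travel":[0,-49,17],"angular":[0,0,0]}, {"travel":[0,-48,16],"angular":[0,0,0]}, {"travel":[-1,-49,17],"angular":[0,0,0]}, {"travel":[45,0,0],"angular":[0,0,0]}]
-- [{"travel":[45,0,0],"angular":[0,0,0]}, {"travel":[44,0,0],"angular":[0,0,0]}]
end [495.3 -10.3  26.5] [-0.  1.  0.]
```

Emit:
play_rows --deltas '[{"travel":[-37,0,1],"angular":[-0.2,-0.1,0.1]},{"travel":[-38,1,0],"angular":[-0.1,-0.1,0]},{"travel":[-37,0,1],"angular":[-0.2,-0.1,0.1]},{"travel":[0,-48,16],"angular":[0,0,0]},{"travel":[0,-48,16],"angular":[0,0,0]}]'

```text
t: 10.75
ee_pos: [0.431, 0.184, 0.1619]
ee_rot: [0.001, 1.565, 0.005]
force: [1.4, -0.1, -1.7]
gripper_width: 0.037
```

Emit:
play_rows --deltas '[{"travel":[0,-48,16],"angular":[0,0,0]},{"travel":[0,-49,17],"angular":[0,0,0]},{"travel":[0,-48,16],"angular":[0,0,0]},{"travel":[-1,-49,17],"angular":[0,0,0]},{"travel":[0,0,0],"angular":[0,0,0]}]'

```text
t: 11.38
ee_pos: [0.4974, -0.0125, 0.1617]
ee_rot: [0.005, 1.566, -0.002]
force: [-0.9, 0.3, -0.4]
gripper_width: 0.0372
```

Emit:
play_rows --deltas '[{"travel":[45,0,0],"angular":[0,0,0]},{"travel":[45,0,0],"angular":[0,0,0]},{"travel":[44,0,0],"angular":[0,0,0]},{"travel":[0,0,0],"angular":[0,0,0]}]'

```text
t: 11.88
ee_pos: [0.4939, -0.0085, 0.0247]
ee_rot: [0.001, 1.574, 0.003]
force: [-0.2, -0.5, -0.8]
gripper_width: 0.037
```

Emit:
play_rows --deltas '[{"travel":[0,0,0],"angular":[0,0,0]},{"travel":[0,0,0],"angular":[0,0,0]},{"travel":[-40,0,0],"angular":[0,0,0]},{"travel":[-60,0,-20],"angular":[0,0,0]},{"travel":[-60,0,-40],"angular":[0,0,0]}]' --grip 0.7

```text
t: 12.5
ee_pos: [0.4426, -0.0096, 0.1818]
ee_rot: [0.002, 1.564, 0.002]
force: [-0.0, -0.4, 0.6]
gripper_width: 0.0595
```

```bash
python3 - <<'E'
from h import *
st()
d=snap('top','top5.png'); blocks(d)
d=snap('scene','scene5.png'); blocks(d)
d=snap('wrist','w5.png'); blocks(d)
E
```

```text
t 12.5 pos [ 0.4426 -0.0096  0.1818] F [-0.  -0.4  0.6] w 0.0595
x [ 0.007  0.002 -1.   ] y [-0.     1.     0.002] z [1.    0.    0.007]
q [-0.024 -0.03  -0.313  1.281  0.003 -0.024]
px [218. 260.] ctr mm 489.7 -96.0 size 72.8 37.2 head 2.1 ztop 29.8
px [319. 269.] ctr mm 494.9 -7.2 size 82.9 36.9 head 179.1 ztop 29.7
```

View pics/w5.png

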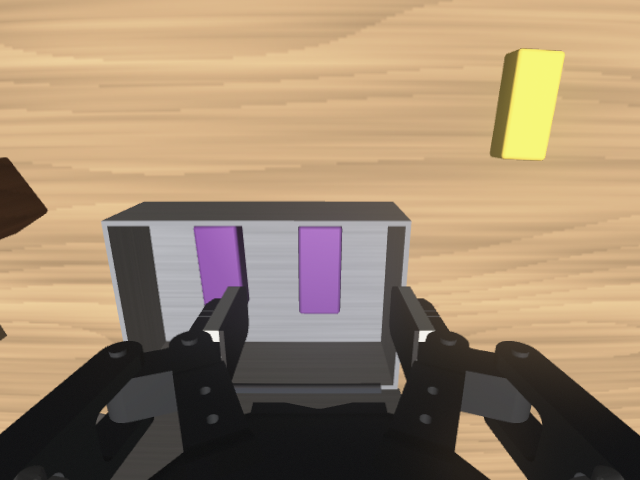

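View pics/scene5.png

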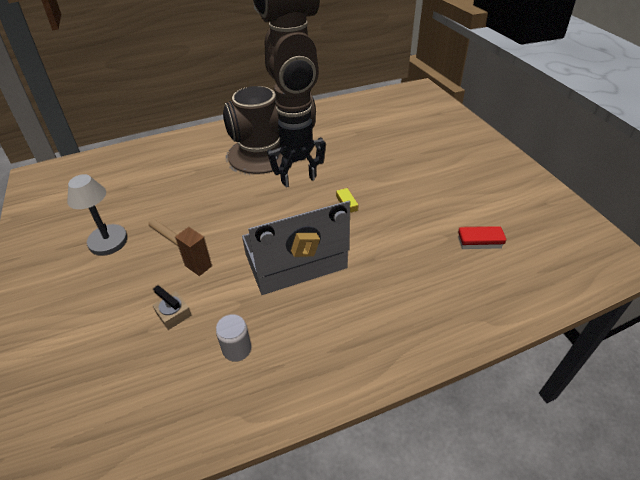

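```bash
python3 - <<'E'
from h import *
plan([((.4426,-.02,.29),90),((.65,-.054,.29),90),((.65,-.054,.192),90),((.50,-.054,.185),90,25)])
E
```

```text
from [443.2  -9.7 183.2] head 90.01 t 12.65
-- [{"travel":[-53,-5,0],"angular":[0,0.4,-0.1]}, {"travel":[-54,-5,0],"angular":[0,0.3,0]}, {"travel":[0,-9,52],"angular":[0,0,0]}, {"travel":[0,-8,52],"angular":[0,0,0]}, {"travel":[0,-9,52],"angular":[0,0,0]}]
-- [{"travel":[0,-8,52],"angular":[0,0,0]}, {"travel":[49,0,0],"angular":[0,0,0]}, {"travel":[49,0,0],"angular":[0,0,0]}, {"travel":[1,0,-21],"angular":[0,0,0]}, {"travel":[1,0,-22],"angular":[0,0,0]}]
-- [{"travel":[1,0,-21],"angular":[0,0,0]}, {"travel":[1,0,-22],"angular":[0,0,0]}, {"travel":[1,0,-21],"angular":[0,0,0]}, {"travel":[1,0,-22],"angular":[0,0,0]}, {"travel":[1,0,-21],"angular":[0,0,0]}]
end [500.3 -53.8 185.2] [-0.     1.     0.001]
```

Emit:
play_rows --deltas '[{"travel":[-53,-5,0],"angular":[0,0.3,0]},{"travel":[-54,-5,0],"angular":[0,0.3,0]},{"travel":[0,-9,52],"angular":[0,0,0]},{"travel":[0,-8,52],"angular":[0,0,0]},{"travel":[0,-9,52],"angular":[0,0,0]}]' --grip 0

```text
t: 13.28
ee_pos: [0.5998, -0.0461, 0.2839]
ee_rot: [0.002, 1.577, 0.002]
force: [0.4, -0.2, 1.1]
gripper_width: -0.0001
```

Emit:
play_rows --deltas '[{"travel":[0,-8,52],"angular":[0,0,0]},{"travel":[49,0,0],"angular":[0,0,0]},{"travel":[49,0,0],"angular":[0,0,0]},{"travel":[0,0,0],"angular":[0,0,0]}]'

```text
t: 13.78
ee_pos: [0.6466, -0.0534, 0.1801]
ee_rot: [0.003, 1.588, 0.003]
force: [-1.0, -0.1, -0.4]
gripper_width: -0.0001
```

```bash
python3 - <<'E'
from h import *
st()
d=snap('scene','scene6.png'); cv2.imwrite('pics/s6c.png',cv2.resize(d['img'][60:330,180:460],None,fx=2.5,fy=2.2))
E
```

```text
t 13.78 pos [ 0.6466 -0.0534  0.1801] F [-1.  -0.1 -0.4] w -0.0001
x [-0.017  0.003 -1.   ] y [-0.     1.     0.003] z [ 1.     0.    -0.017]
q [-0.083  0.383  0.18   1.386  0.002 -0.083]
```

View pics/s6c.png

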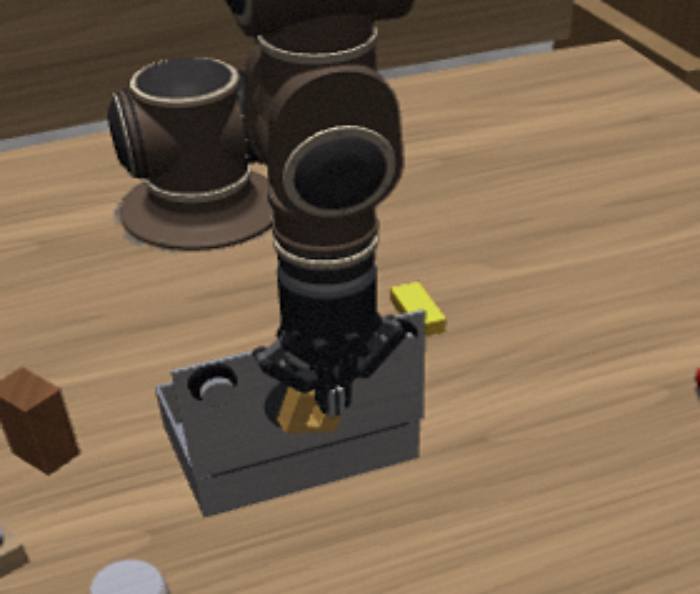

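Emit:
play_rows --deltas '[{"travel":[-14,0,-10],"angular":[0,-0.5,0]},{"travel":[0,0,-25],"angular":[0,0,0]},{"travel":[0,0,-25],"angular":[0,0,0]},{"travel":[0,0,-25],"angular":[0,0,0]}]'

```text
t: 14.32
ee_pos: [0.5655, -0.0538, 0.2043]
ee_rot: [0.001, 1.56, 0.002]
force: [3.6, -0.6, -0.6]
gripper_width: -0.0004
```

Emit:
play_rows --deltas '[{"travel":[2,0,-25],"angular":[0,0,0]},{"travel":[2,0,-25],"angular":[0,0,0]},{"travel":[2,0,-25],"angular":[0,0,0]},{"travel":[0,0,0],"angular":[0,0,0]}]'

```text
t: 14.82
ee_pos: [0.4892, -0.0538, 0.1976]
ee_rot: [0.001, 1.563, 0.001]
force: [0.7, 0.1, -0.4]
gripper_width: 0.0001
```

```bash
python3 - <<'E'
from h import *
st()
d=snap('scene','scene7.png'); cv2.imwrite('pics/s7c.png',cv2.resize(d['img'][60:330,180:460],None,fx=2.5,fy=2.2))
E
```

```text
t 14.82 pos [ 0.4892 -0.0538  0.1976] F [ 0.7  0.1 -0.4] w 0.0001
x [ 0.008  0.002 -1.   ] y [0.    1.    0.002] z [ 1.    -0.     0.008]
q [-0.111  0.059 -0.187  1.317  0.003 -0.111]
```

View pics/s7c.png

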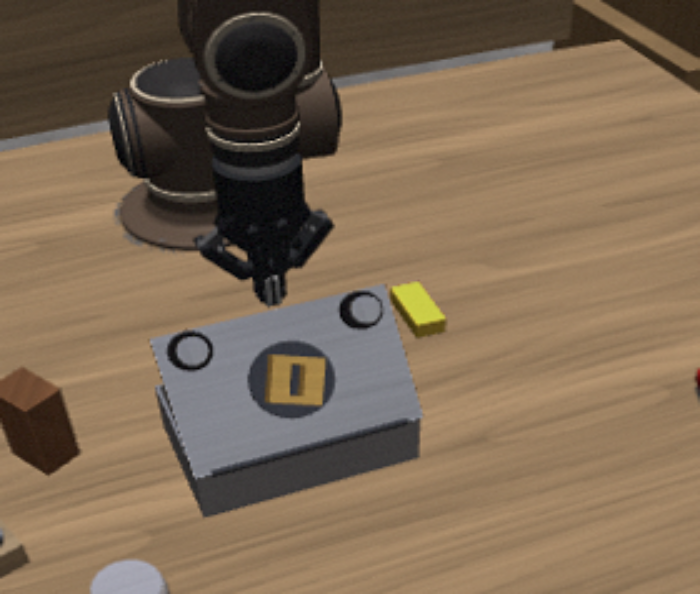

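```bash
python3 - <<'E'
from h import *
plan([((.432,-.297,.22),120)])
E
```

```text
from [490.2 -53.8 197.1] head 90.0 t 14.88
-- [{"travel":[-5,-49,-12],"angular":[-6,0.1,0]}, {"travel":[-5,-47,-17],"angular":[-6,0.1,0]}, {"travel":[-5,-45,-21],"angular":[-6,0.1,0]}, {"travel":[-4,-43,-26],"angular":[-6,0.1,0]}, {"travel":[-4,-39,-30],"angular":[-6,0.1,0]}]
end [ 431.9 -296.5  219.5] [-0.5    0.866 -0.   ]
```

Emit:
play_rows --deltas '[{"travel":[-5,-49,-12],"angular":[-6,0.1,0]},{"travel":[-5,-47,-17],"angular":[-6,0.1,0]},{"travel":[-5,-45,-21],"angular":[-6,0.1,0]},{"travel":[-4,-43,-26],"angular":[-6,0.1,0]},{"travel":[-4,-39,-30],"angular":[-6,0.1,0]}]' --grip 1

```text
t: 15.5
ee_pos: [0.432, -0.2988, 0.218]
ee_rot: [-0.414, 1.535, 0.413]
force: [1.0, -0.5, 0.7]
gripper_width: 0.085
```

Emit:
play_rows --deltas '[{"travel":[0,0,0],"angular":[0,0,0]},{"travel":[0,0,0],"angular":[0,0,0]}]'

```text
t: 15.75
ee_pos: [0.4319, -0.2967, 0.2169]
ee_rot: [-0.409, 1.537, 0.411]
force: [0.6, -0.2, -0.1]
gripper_width: 0.0854
```

```bash
python3 - <<'E'
from h import *
st()
d=snap('wrist','w8.png')
W=cloud(d)*1000; m=(W[...,2]>100)&(W[...,2]<118)&(abs(W[...,0]-432)<70)&(abs(W[...,1]+296)<70)
print(cv2.minAreaRect(W[m][:,:2].astype(np.float32)),np.median(W[m][:,2]))
d=snap('top','top8.png'); W=cloud(d)*1000; 
def stat(t,m): 
    P=W[m]; print(t,len(P),cv2.minAreaRect(P[:,:2].astype(np.float32)),np.median(P[:,2]))
reg=lambda x,y,r:(abs(W[...,0]-x)<r)&(abs(W[...,1]-y)<r)
stat('lock',reg(514,-54,45)&(W[...,2]>90))
stat('pinL',reg(459,31,30)&(W[...,2]>89))
stat('pinR',reg(459,-139,30)&(W[...,2]>89))
stat('lid',reg(514,-54,140)&(W[...,2]>66)&(W[...,2]<81))
cv2.imwrite('pics/t8c.png',cv2.resize(d['img'][190:310,290:490],None,fx=4,fy=4,interpolation=cv2.INTER_CUBIC))
E
```

```text
t 15.75 pos [ 0.4319 -0.2967  0.2169] F [ 0.6 -0.2 -0.1] w 0.0854
x [-0.005 -0.    -1.   ] y [-0.499  0.866  0.002] z [ 0.866  0.499 -0.005]
q [-0.6    0.128 -0.069  1.378 -0.003 -1.123]
((430.9567565917969, -296.5758972167969), (58.7257194519043, 46.048336029052734), 29.835350036621094) 108.89396959584641
lock 345 ((513.0792236328125, -53.51982498168945), (49.908477783203125, 50.17098617553711), 70.08344268798828) 99.62421994613102
pinL 108 ((458.6419677734375, 31.298046112060547), (27.267047882080078, 24.926259994506836), 0.9809414744377136) 95.44037982032438
pinR 112 ((458.7036437988281, -138.77169799804688), (27.195526123046875, 28.17906379699707), 1.1005662679672241) 95.5631702568881
lid 4876 ((514.5607299804688, -53.20098876953125), (155.97679138183594, 233.0437469482422), 0.8313368558883667) 73.88562020580625
```

View pics/w8.png

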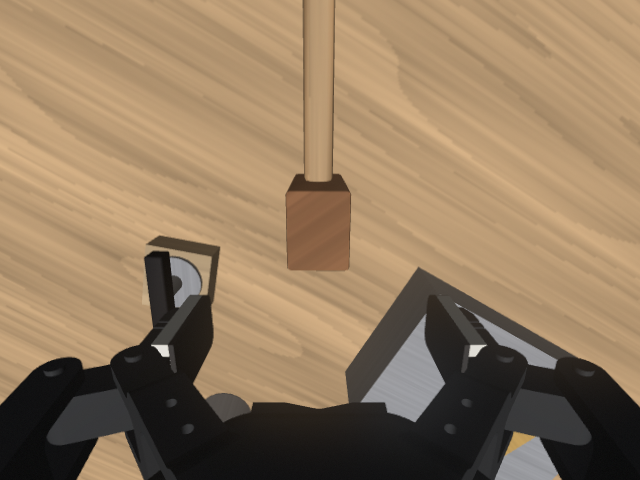

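View pics/t8c.png

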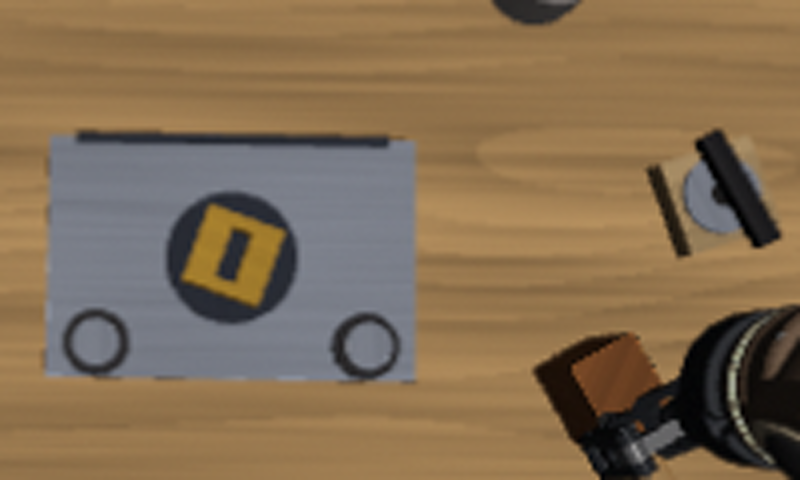

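Emit:
play_rows --deltas '[{"travel":[50,0,-1],"angular":[0,-0.3,0]},{"travel":[50,0,0],"angular":[0,0,0]},{"travel":[43,0,0],"angular":[0,0,0]},{"travel":[0,0,0],"angular":[0,0,0]},{"travel":[0,0,0],"angular":[0,0,0]}]' --grip 0.8

```text
t: 16.48
ee_pos: [0.4308, -0.2966, 0.0747]
ee_rot: [-0.41, 1.532, 0.413]
force: [0.3, -0.1, 0.8]
gripper_width: 0.0685
```

Emit:
play_rows --deltas '[{"travel":[0,0,0],"angular":[0,0,0]},{"travel":[0,0,0],"angular":[0,0,0]},{"travel":[0,0,0],"angular":[0,0,0]},{"travel":[0,0,0],"angular":[0,0,0]}]' --grip 0 --newtons 100

```text
t: 16.98
ee_pos: [0.4314, -0.2976, 0.0755]
ee_rot: [-0.41, 1.53, 0.41]
force: [0.5, 0.2, 7.4]
gripper_width: 0.0447
```

```bash
python3 - <<'E'
from h import *
st()
plan([((.432,-.2967,.17),120),((.459,-.139,.18),120),((.459,-.139,.162),120)])
E
```

```text
t 16.98 pos [ 0.4314 -0.2976  0.0755] F [0.5 0.2 7.4] w 0.0447
x [ 0.002  0.001 -1.   ] y [-0.5    0.866 -0.001] z [0.866 0.5   0.002]
q [-0.605  0.17  -0.334  1.066  0.002 -1.128]
from [ 431.4 -297.6   75.5] head 120.01 t 16.98
-- [{"travel":[-47,0,1],"angular":[0,0.1,0]}, {"travel":[-47,0,0],"angular":[0,0,0]}, {"travel":[-4,41,34],"angular":[0,0,0]}, {"travel":[-3,41,34],"angular":[0,0,0]}, {"travel":[-4,41,34],"angular":[0,0,0]}]
-- [{"travel":[18,0,0],"angular":[0,0,0]}]
end [ 458.9 -139.5  162.5] [-0.5    0.866 -0.001]
```

Emit:
play_rows --deltas '[{"travel":[-55,0,0],"angular":[0,0,0]},{"travel":[-55,0,0],"angular":[0,0,0]},{"travel":[-5,41,34],"angular":[0,0,0]},{"travel":[0,41,34],"angular":[0,0,0]},{"travel":[0,41,34],"angular":[0,0,0]}]'

```text
t: 17.6
ee_pos: [0.4569, -0.1382, 0.1891]
ee_rot: [-0.407, 1.532, 0.412]
force: [0.5, -0.7, -2.3]
gripper_width: 0.0448
```

Emit:
play_rows --deltas '[{"travel":[0,0,0],"angular":[0,0,0]},{"travel":[0,0,0],"angular":[0,0,0]}]'

```text
t: 17.85
ee_pos: [0.4569, -0.1395, 0.1887]
ee_rot: [-0.409, 1.533, 0.413]
force: [0.3, -0.3, -3.1]
gripper_width: 0.0446
```

```bash
python3 - <<'E'
from h import *
st()
d=snap('wrist','w9.png')
d=snap('scene','scene9.png'); cv2.imwrite('pics/s9c.png',cv2.resize(d['img'][60:330,130:410],None,fx=2.5,fy=2.2))
E
```

```text
t 17.85 pos [ 0.4569 -0.1395  0.1887] F [ 0.3 -0.3 -3.1] w 0.0446
x [-0.002  0.002 -1.   ] y [-0.501  0.866  0.003] z [ 0.866  0.501 -0.   ]
q [-0.297  0.042 -0.224  1.307  0.002 -0.822]
```

View pics/w9.png

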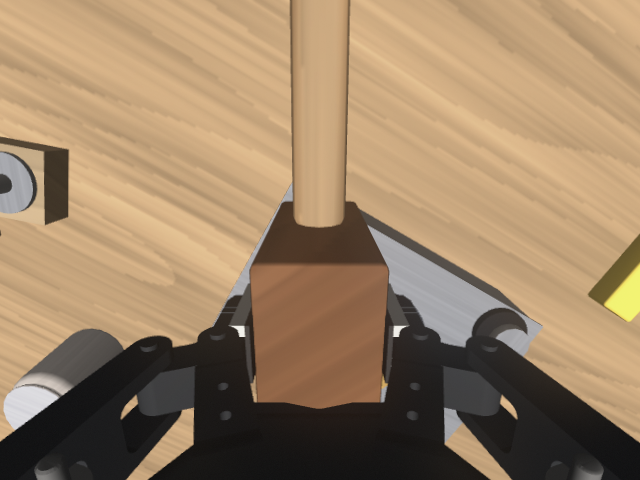

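View pics/s9c.png

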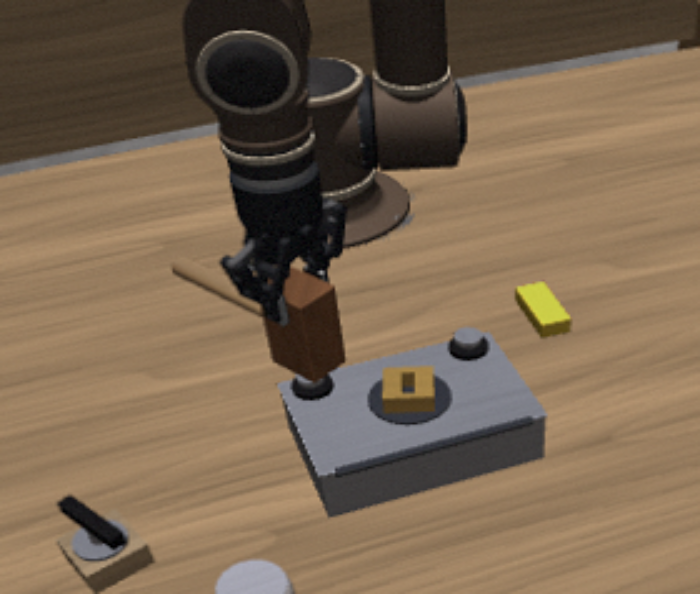

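Emit:
play_rows --deltas '[{"travel":[13,0,1],"angular":[0,0,0]},{"travel":[10,0,0],"angular":[0,0,0]},{"travel":[8,0,0],"angular":[0,0,0]},{"travel":[0,0,0],"angular":[0,0,0]}]'

```text
t: 18.45
ee_pos: [0.4578, -0.1397, 0.1574]
ee_rot: [-0.408, 1.532, 0.411]
force: [0.9, -1.4, 2.8]
gripper_width: 0.0453
```

Emit:
play_rows --deltas '[{"travel":[3,0,0],"angular":[0,0,0]},{"travel":[0,0,0],"angular":[0,0,0]}]'

```text
t: 18.7
ee_pos: [0.4581, -0.1396, 0.1572]
ee_rot: [-0.409, 1.53, 0.411]
force: [-6.3, -0.4, 21.0]
gripper_width: 0.0446
```

Emit:
play_rows --deltas '[{"travel":[2,0,0],"angular":[0,0,0]},{"travel":[0,0,0],"angular":[0,0,0]},{"travel":[-20,0,0],"angular":[0,0,0]},{"travel":[-20,0,0],"angular":[0,0,0]}]'

```text
t: 19.2
ee_pos: [0.457, -0.1391, 0.1919]
ee_rot: [-0.407, 1.534, 0.414]
force: [-0.3, 0.2, -2.8]
gripper_width: 0.0449
```

```bash
python3 - <<'E'
from h import *
st()
plan([((.459,.031,.192),120)])
d=snap('scene','scene10.png'); cv2.imwrite('pics/s10c.png',cv2.resize(d['img'][180:300,230:390],None,fx=4.5,fy=4.5))
E
```

```text
t 19.2 pos [ 0.457  -0.1391  0.1919] F [-0.3  0.2 -2.8] w 0.0449
x [-0.004  0.004 -1.   ] y [-0.5    0.866  0.005] z [ 0.866  0.5   -0.002]
q [-0.297  0.043 -0.216  1.316  0.002 -0.82 ]
from [ 457.  -139.1  191.9] head 119.97 t 19.2
-- [{"travel":[0,37,22],"angular":[0,0,-0.1]}, {"travel":[0,36,22],"angular":[0,0,-0.1]}, {"travel":[0,37,21],"angular":[0,0,0]}, {"travel":[0,36,22],"angular":[0,-0.1,-0.1]}]
end [459.4  30.9 192.1] [-0.5    0.866 -0.   ]
```

View pics/s10c.png

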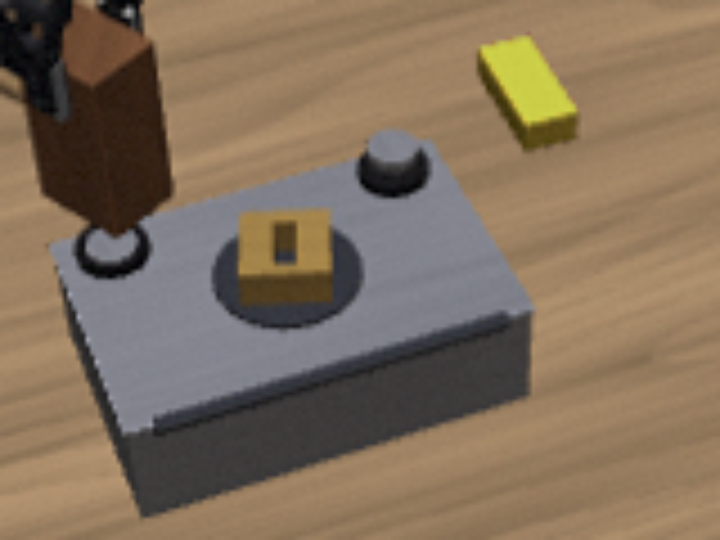

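Emit:
play_rows --deltas '[{"travel":[0,37,22],"angular":[0,0,0]},{"travel":[0,36,22],"angular":[0,0,0]},{"travel":[0,37,21],"angular":[0,0,0]},{"travel":[0,37,22],"angular":[0,0,0]},{"travel":[0,0,0],"angular":[0,0,0]}]'

```text
t: 19.88
ee_pos: [0.459, 0.0339, 0.1914]
ee_rot: [-0.41, 1.534, 0.417]
force: [0.4, -0.5, -2.8]
gripper_width: 0.0448
```

Emit:
play_rows --deltas '[{"travel":[14,0,0],"angular":[0,0,0]},{"travel":[10,0,0],"angular":[0,0,0]},{"travel":[10,0,0],"angular":[0,0,0]},{"travel":[0,0,0],"angular":[0,0,0]}]'

```text
t: 20.38
ee_pos: [0.459, 0.031, 0.1578]
ee_rot: [-0.406, 1.534, 0.412]
force: [0.3, 0.4, -3.0]
gripper_width: 0.0445
```

Emit:
play_rows --deltas '[{"travel":[3,0,0],"angular":[0,0,0]},{"travel":[3,0,0],"angular":[0,0,0]},{"travel":[0,0,0],"angular":[0,0,0]}]'

```text
t: 20.75
ee_pos: [0.4597, 0.0314, 0.157]
ee_rot: [-0.407, 1.529, 0.411]
force: [-10.5, -0.3, 31.3]
gripper_width: 0.0447
```

Home with a hard stop. Lift and return the mallet.

Emit:
play_rows --deltas '[{"travel":[-25,0,0],"angular":[0,0,0]},{"travel":[-25,0,0],"angular":[0,0,0]}]'

```text
t: 21.0
ee_pos: [0.4591, 0.0312, 0.2028]
ee_rot: [-0.407, 1.534, 0.413]
force: [0.8, -0.4, -3.4]
gripper_width: 0.0446
```

```bash
python3 - <<'E'
from h import *
st()
plan([((.4315,-.297,.20),120),((.4315,-.297,.095),120)])
d=snap('scene','scene11.png'); cv2.imwrite('pics/s11c.png',cv2.resize(d['img'][150:300,230:390],None,fx=4.5,fy=4))
E
```

```text
t 21.0 pos [0.4591 0.0312 0.2028] F [ 0.8 -0.4 -3.4] w 0.0446
x [-0.003  0.003 -1.   ] y [-0.499  0.866  0.004] z [ 0.866  0.499 -0.002]
q [ 0.066  0.008 -0.229  1.337  0.003 -0.457]
from [459.1  31.2 202.8] head 119.95 t 21.0
-- [{"travel":[0,-45,-31],"angular":[0,0,0]}, {"travel":[0,-45,-31],"angular":[0,0,0]}, {"travel":[1,-45,-31],"angular":[0,0,-0.1]}, {"travel":[0,-45,-32],"angular":[0,0,0]}, {"travel":[1,-45,-31],"angular":[0,0,-0.1]}]
-- [{"travel":[0,-46,-32],"angular":[-0.1,-0.1,0]}, {"travel":[53,0,0],"angular":[0,0,0]}, {"travel":[52,0,0],"angular":[0,0,0]}]
end [ 431.5 -297.4   95.4] [-0.501  0.866  0.   ]
```

View pics/s11c.png

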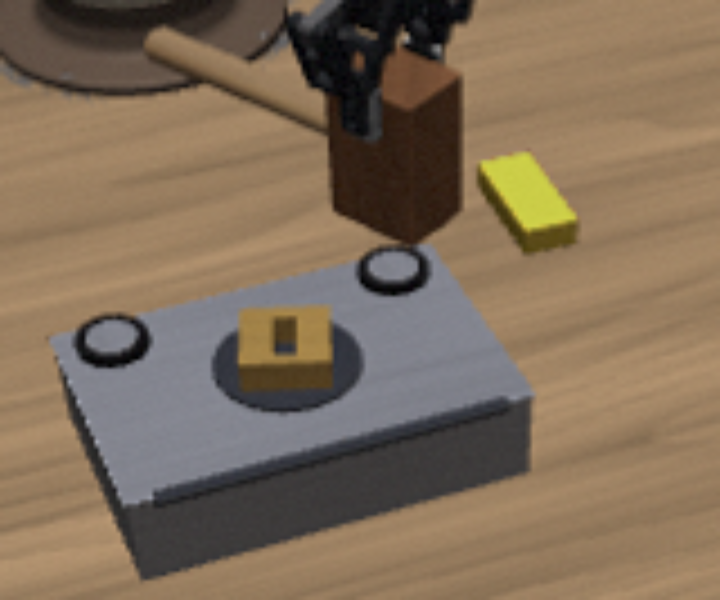

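```bash
python3 - <<'E'
from h import *
plan([((.38,-.26,.20),120),((.38,-.26,.085),120)])
E
```

```text
from [460.5  31.3 206.2] head 119.95 t 21.05
-- [{"travel":[1,-35,-36],"angular":[0,0,0]}, {"travel":[1,-35,-36],"angular":[0,0,0]}, {"travel":[1,-36,-36],"angular":[0,0,0]}, {"travel":[1,-35,-36],"angular":[0,0.1,0]}, {"travel":[1,-36,-36],"angular":[0,0,-0.1]}]
-- [{"travel":[0,-35,-35],"angular":[-0.1,0.1,0]}, {"travel":[38,0,0],"angular":[0,0,0]}, {"travel":[39,0,0],"angular":[0,0,0]}, {"travel":[38,0,0],"angular":[0,0,0]}]
end [ 380.  -259.7   85.4] [-0.501  0.866  0.   ]
```

Emit:
play_rows --deltas '[{"travel":[0,-35,-36],"angular":[0,0,0]},{"travel":[0,-35,-36],"angular":[0,0,0]},{"travel":[0,-36,-36],"angular":[0,0,0]},{"travel":[0,-35,-36],"angular":[0,0,0]},{"travel":[0,-36,-36],"angular":[0,0,0]}]'

```text
t: 21.68
ee_pos: [0.3911, -0.2132, 0.2012]
ee_rot: [-0.407, 1.534, 0.413]
force: [0.9, -0.1, -3.1]
gripper_width: 0.0444
```

Emit:
play_rows --deltas '[{"travel":[0,-35,-35],"angular":[0,0,0]},{"travel":[38,0,0],"angular":[0,0,0]},{"travel":[39,0,0],"angular":[0,0,0]},{"travel":[37,0,0],"angular":[0,0,0]},{"travel":[0,0,0],"angular":[0,0,0]}]'

```text
t: 22.3
ee_pos: [0.3764, -0.2577, 0.0848]
ee_rot: [-0.403, 1.538, 0.417]
force: [0.2, -0.6, -2.4]
gripper_width: 0.0446
```

```bash
python3 - <<'E'
from h import *
s=st()
plan([((.38,-.26,.0765),120)],dec=1)
E
```

```text
t 22.3 pos [ 0.3764 -0.2577  0.0848] F [ 0.2 -0.6 -2.4] w 0.0446
x [-0.008  0.007 -1.   ] y [-0.499  0.866  0.01 ] z [ 0.866  0.499 -0.004]
q [-6.010e-01  4.900e-02 -4.490e-01  1.083e+00  1.000e-03 -1.124e+00]
from [ 376.4 -257.7   84.8] head 119.96 t 22.3
-- [{"travel":[8.3,-3.9,2],"angular":[0,-0.2,-0.6]}]
end [ 380.  -260.    76.5] [-0.499  0.866 -0.001]
```

Emit:
play_rows --deltas '[{"travel":[7,0,0],"angular":[0,0,-0.4]},{"travel":[2,0,0],"angular":[0,0,0]},{"travel":[0,0,0],"angular":[0,0,0]}]'

```text
t: 22.68
ee_pos: [0.3796, -0.2592, 0.08]
ee_rot: [-0.414, 1.53, 0.407]
force: [1.1, 0.8, -3.7]
gripper_width: 0.0447
```

Emit:
play_rows --deltas '[{"travel":[3,0,0],"angular":[0,0,0]},{"travel":[2,0,0],"angular":[0,0,0]},{"travel":[0,0,0],"angular":[0,0,0]}]'

```text
t: 23.05
ee_pos: [0.3795, -0.2592, 0.0756]
ee_rot: [-0.414, 1.53, 0.407]
force: [-1.8, 1.6, 8.0]
gripper_width: 0.0447
```

Contact. Release and rise.

Emit:
play_rows --deltas '[{"travel":[0,0,0],"angular":[0,0,0]},{"travel":[0,0,0],"angular":[0,0,0]},{"travel":[0,0,0],"angular":[0,0,0]},{"travel":[-30,0,0],"angular":[0,0,0]},{"travel":[-50,0,0],"angular":[0,0,0]}]' --grip 0.8

```text
t: 23.68
ee_pos: [0.3779, -0.258, 0.1535]
ee_rot: [-0.411, 1.534, 0.41]
force: [0.5, -0.7, -0.5]
gripper_width: 0.0685
```

Emit:
play_rows --deltas '[{"travel":[-45,0,0],"angular":[0,0,0]},{"travel":[0,-45,35],"angular":[0,0,0]},{"travel":[0,-45,35],"angular":[0,0,0]},{"travel":[0,0,0],"angular":[0,0,0]}]'

```text
t: 24.18
ee_pos: [0.4872, -0.3024, 0.197]
ee_rot: [-0.413, 1.533, 0.41]
force: [-0.8, 0.3, -0.3]
gripper_width: 0.0685
```

```bash
python3 - <<'E'
from h import *
s=st()
d=snap('wrist','w12.png')
d2=snap('top','top12.png'); d3=snap('scene','scene12.png')
cv2.imwrite('pics/s12c.png',cv2.resize(d3['img'][150:350,100:300],None,fx=3,fy=3))
for n,q in(('w',d),('t',d2),('s',d3)):
    W=cloud(q)*1000
    def rect(t,z0,z1,x,y,r):
        m=(abs(W[...,0]-x)<r)&(abs(W[...,1]-y)<r)&(W[...,2]>z0)&(W[...,2]<z1); P=W[m]
        if len(P)>5: (cx,cy),ab,an=cv2.minAreaRect(P[:,:2].astype(np.float32)); print(n,t,len(P),round(cx,1),round(cy,1),np.round(ab,1),round(an,1),'z',np.median(P[:,2]).round(1))
    rect('keybar',64,86,503,-340,55); rect('stand',27,35,503,-340,50); rect('flange',36,41,503,-340,40); rect('mallet',100,118,380,-259,50)
E
```

```text
t 24.18 pos [ 0.4872 -0.3024  0.197 ] F [-0.8  0.3 -0.3] w 0.0685
x [-0.001 -0.002 -1.   ] y [-0.501  0.865 -0.001] z [ 0.865  0.501 -0.002]
q [-0.554  0.219 -0.003  1.349 -0.002 -1.079]
w keybar 794 544.4 -391.0 [38.8 16.2] 29.3 z 73.5
w stand 770 542.3 -372.6 [32.8 33.4] 18.1 z 31.2
w flange 43 540.0 -373.1 [13.2  5.8] 88.7 z 36.6
w mallet 7566 380.2 -258.9 [60.1 46.4] 30.1 z 109.0
t keybar 17 553.7 -384.4 [18.8  6.5] 83.6 z 74.2
t stand 31 542.6 -365.4 [18.4 26.6] 0.5 z 32.7
t mallet 484 380.0 -257.2 [61.3 46.8] 29.6 z 109.1
s keybar 34 544.5 -392.8 [30.  12.7] 25.2 z 75.5
s stand 39 538.7 -363.2 [31.3 12.2] 33.1 z 31.3
s mallet 351 381.8 -259.8 [62.8 47.8] 29.8 z 110.3
```

View pics/w12.png

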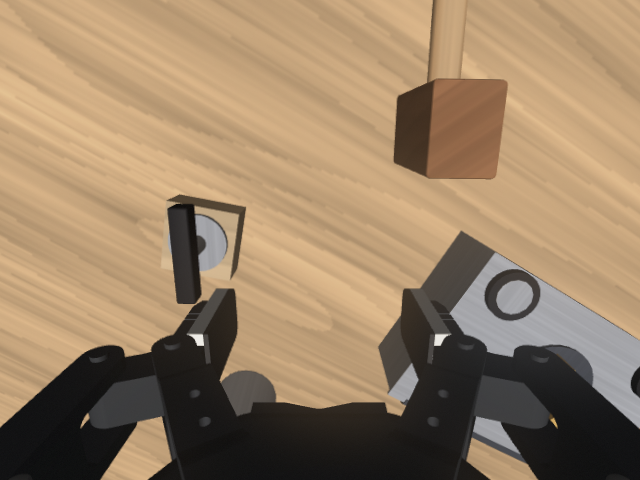

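View pics/s12c.png

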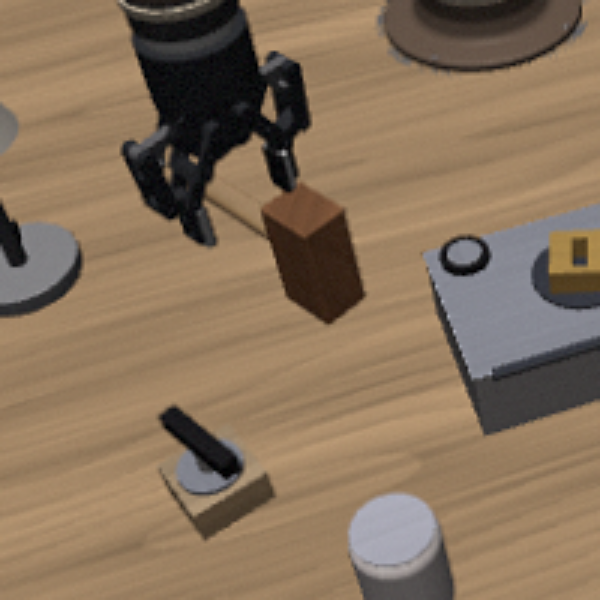

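```bash
cat >> h.py <<'E'
def rect(q,t,z0,z1,x,y,r):
    W=cloud(q)*1000
    m=(abs(W[...,0]-x)<r)&(abs(W[...,1]-y)<r)&(W[...,2]>z0)&(W[...,2]<z1); P=W[m]
    if len(P)>5: (cx,cy),ab,an=cv2.minAreaRect(P[:,:2].astype(np.float32)); print(t,len(P),round(cx,1),round(cy,1),np.round(ab,1),round(an,1),'z',np.median(P[:,2]).round(1))
E
python3 - <<'E'
from h import *
for n in('w12','top0','scene0','top12','scene12'):
    d=load(n); print(n)
    rect(d,'bar',66,84,540,-385,65); rect(d,'stand',28.5,34.5,540,-380,45); rect(d,'flange',35.5,41,540,-380,40)
E
```

```text
w12
bar 2256 561.7 -381.6 [79.4 16.8] 29.1 z 73.7
stand 1542 562.5 -382.2 [64.5 64.6] 18.6 z 31.1
flange 867 558.2 -381.9 [50.9 43.4] 89.7 z 36.2
top0
bar 212 562.5 -381.6 [80.  17.5] 30.7 z 73.8
stand 181 562.3 -381.3 [64.3 65.2] 17.7 z 31.6
flange 101 559.3 -383.5 [43.6 57.8] 10.0 z 37.5
scene0
bar 234 563.0 -383.5 [82.3 17.3] 30.6 z 74.9
stand 167 560.6 -383.7 [64.6 64.3] 18.1 z 32.0
flange 120 560.1 -383.6 [39.5 53.7] 5.9 z 37.4
top12
bar 141 574.6 -374.4 [51.4 17.6] 27.5 z 74.1
stand 105 569.1 -379.5 [51.7 65.3] 20.8 z 32.1
flange 78 568.4 -379.4 [34.2 54.2] 25.5 z 37.4
scene12
bar 232 563.8 -383.3 [82.6 17. ] 30.4 z 74.9
stand 166 561.5 -384.0 [65.7 63.4] 17.8 z 32.1
flange 118 559.9 -377.8 [39.2 63.9] 1.9 z 37.7
```

```bash
python3 - <<'E'
from h import *
plan([((.562,-.382,.15),120)])
E
```

```text
from [ 483.9 -301.1  198.9] head 120.01 t 24.32
-- [{"travel":[16,-36,9],"angular":[0,0,0]}, {"travel":[17,-36,9],"angular":[0,0,0.1]}, {"travel":[16,-37,9],"angular":[0,-0.1,0]}]
end [ 561.8 -382.1  150. ] [-0.5    0.866 -0.   ]
```

Emit:
play_rows --deltas '[{"travel":[16,-36,9],"angular":[0,0,0]},{"travel":[17,-36,9],"angular":[0,0,0]},{"travel":[16,-37,9],"angular":[0,0,0]},{"travel":[0,0,0],"angular":[0,0,0]},{"travel":[0,0,0],"angular":[0,0,0]}]' --grip 0.6

```text
t: 24.95
ee_pos: [0.5615, -0.382, 0.1516]
ee_rot: [-0.413, 1.531, 0.408]
force: [-0.3, 1.0, 0.1]
gripper_width: 0.0513
```

```bash
python3 - <<'E'
from h import *
s=st()
d=snap('wrist','w13.png')
rect(d,'bar',66,84,560,-382,65); rect(d,'stand',28.5,34.5,560,-380,50)
plan([((.562,-.382,.05),120)])
E
```

```text
t 24.95 pos [ 0.5615 -0.382   0.1516] F [-0.3  1.   0.1] w 0.0513
x [ 0.001 -0.003 -1.   ] y [-0.5    0.866 -0.003] z [ 0.866  0.5   -0.001]
q [-0.597  0.429  0.185  1.324 -0.002 -1.12 ]
bar 2972 561.9 -382.0 [79.1 15.8] 29.5 z 73.9
stand 2885 562.3 -382.0 [64.  64.2] 18.6 z 31.1
from [ 561.6 -382.   152.2] head 120.0 t 25.0
-- [{"travel":[51,0,0],"angular":[0,0,0.1]}, {"travel":[51,0,0],"angular":[0,0,0.1]}]
end [ 561.8 -382.2   50.2] [-0.5    0.866 -0.001]
```

View pics/w13.png

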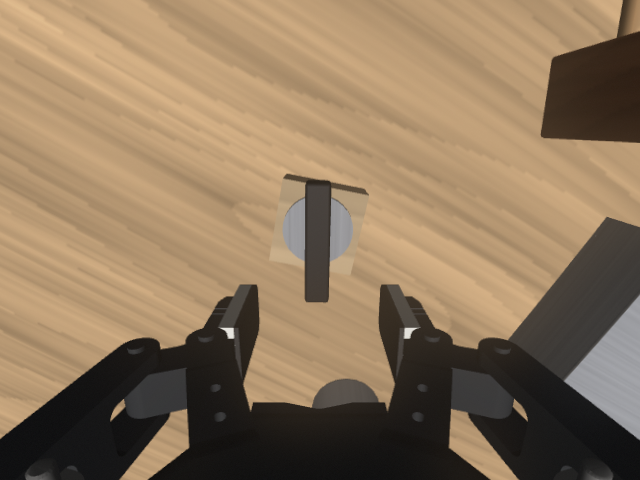

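Emit:
play_rows --deltas '[{"travel":[45,0,0],"angular":[0.4,0,0.1]},{"travel":[40,0,0],"angular":[0,0,0.1]},{"travel":[16,0,0],"angular":[0,0,0]},{"travel":[0,0,0],"angular":[0,0,0]},{"travel":[0,0,0],"angular":[0,0,0]}]'

```text
t: 25.62
ee_pos: [0.5634, -0.3832, 0.0521]
ee_rot: [-0.407, 1.531, 0.403]
force: [-0.1, -0.8, 0.8]
gripper_width: 0.0515
```

```bash
python3 - <<'E'
from h import *
s=st()
E
```

```text
t 25.62 pos [ 0.5634 -0.3832  0.0521] F [-0.1 -0.8  0.8] w 0.0515
x [ 0.002 -0.002 -1.   ] y [-0.494  0.869 -0.003] z [0.869 0.494 0.001]
q [-0.597  0.466  0.02   1.123 -0.    -1.114]
```

Emit:
play_rows --deltas '[{"travel":[0,0,0],"angular":[0,0,0]},{"travel":[0,0,0],"angular":[0,0,0]},{"travel":[0,0,0],"angular":[0,0,0]},{"travel":[0,0,0],"angular":[0,0,0]}]' --grip 0 --newtons 80

```text
t: 26.12
ee_pos: [0.5631, -0.3831, 0.0511]
ee_rot: [-0.406, 1.532, 0.404]
force: [-1.4, 1.3, 6.3]
gripper_width: 0.0149
```

```bash
python3 - <<'E'
from h import *
s=st()
plan([((.563,-.383,.15),119.5),((.50,-.20,.17),95),((.5135,-.0535,.17),70)])
E
```

```text
t 26.12 pos [ 0.5631 -0.3831  0.0511] F [-1.4  1.3  6.3] w 0.0149
x [ 0.001 -0.001 -1.   ] y [-0.494  0.869 -0.002] z [0.869 0.494 0.   ]
q [-0.597  0.467  0.02   1.122 -0.    -1.114]
from [ 563.1 -383.1   51.1] head 119.61 t 26.12
-- [{"travel":[-49,0,0],"angular":[0.1,0,0]}, {"travel":[-50,0,0],"angular":[0,0,0.1]}, {"travel":[-5,48,9],"angular":[6.1,0,0]}, {"travel":[-5,48,4],"angular":[6.1,0,0]}, {"travel":[-5,48,-2],"angular":[6.2,0,0]}]
-- [{"travel":[-5,48,-6],"angular":[6.1,0,0]}, {"travel":[0,48,9],"angular":[8.3,0,0]}, {"travel":[0,49,1],"angular":[8.4,0,0]}, {"travel":[0,49,-6],"angular":[8.3,0,0]}]
end [513.1 -53.3 170.2] [0.342 0.94  0.   ]
```

Emit:
play_rows --deltas '[{"travel":[-25,0,0],"angular":[0,0,0]},{"travel":[-50,0,0],"angular":[0,0,0]},{"travel":[-50,0,0],"angular":[0,0,0]},{"travel":[0,48,9],"angular":[6.1,0,0]},{"travel":[0,48,4],"angular":[6.1,0,0]}]'

```text
t: 26.75
ee_pos: [0.5311, -0.2904, 0.1749]
ee_rot: [-0.235, 1.558, 0.235]
force: [0.2, 0.6, -1.8]
gripper_width: 0.0145
```

Emit:
play_rows --deltas '[{"travel":[0,48,-2],"angular":[6.2,0,0]},{"travel":[0,48,-6],"angular":[6.1,0,0]},{"travel":[0,48,9],"angular":[8.3,0,0]},{"travel":[0,0,0],"angular":[0,0,0]}]'

```text
t: 27.25
ee_pos: [0.5041, -0.1484, 0.1747]
ee_rot: [0.042, 1.571, -0.041]
force: [0.3, -0.5, -1.5]
gripper_width: 0.0143
```

```bash
python3 - <<'E'
from h import *
s=st()
d=snap('scene','scene14.png'); cv2.imwrite('pics/s14c.png',cv2.resize(d['img'][100:330,130:400],None,fx=2.8,fy=2.5))
d=snap('top','top14.png'); rect(d,'lock',90,106,513,-54,40)
cv2.imwrite('pics/t14c.png',cv2.resize(d['img'][190:310,290:490],None,fx=4,fy=4,interpolation=cv2.INTER_CUBIC))
d=snap('wrist','w14.png')
E
```

```text
t 27.25 pos [ 0.5041 -0.1484  0.1747] F [ 0.3 -0.5 -1.5] w 0.0143
x [-0.001  0.    -1.   ] y [0.052 0.999 0.   ] z [ 0.999 -0.052 -0.001]
q [-0.286  0.133 -0.155  1.284  0.    -0.234]
lock 341 513.0 -53.5 [49.9 50. ] 70.2 z 99.5
```

View pics/s14c.png

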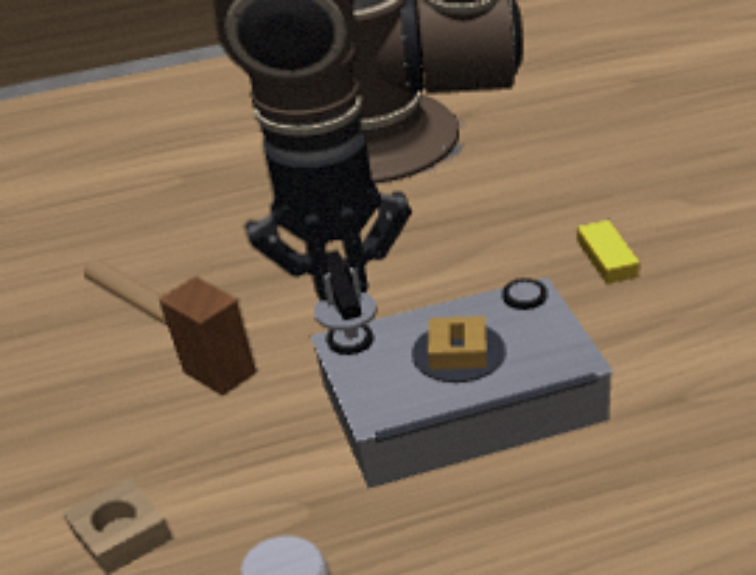

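View pics/w14.png

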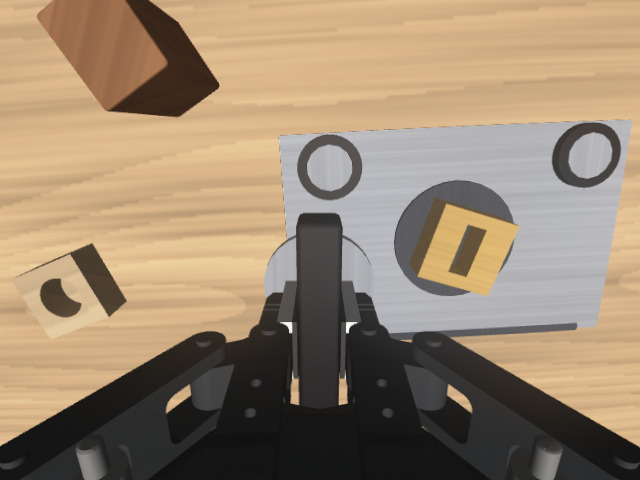

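```bash
python3 - <<'E'
from h import *
d=load('w14'); rect(d,'lock',95,104,513,-54,40)
rect(d,'stand',28.5,34.5,562,-382,50)
rect(d,'bar',190,205,504,-148,60)   # bar top ~ .1747-.041+.065=.1987
rect(d,'bar2',194,203,504,-148,60)
W=cloud(d)*1000; m=(abs(W[...,2]-160.7)<3)&(abs(W[...,0]-504)<40)&(abs(W[...,1]+148)<40)
P=W[m][:,:2]; print(len(P),P.min(0),P.max(0))
# circle fit: flange outer edge
vis=(m*255).astype(np.uint8); cv2.imwrite('pics/m14.png',vis)
# slot crop
c=d['img'][180:310,380:540]; cv2.imwrite('pics/w14c.png',cv2.resize(c,None,fx=4.8,fy=4.5,interpolation=cv2.INTER_CUBIC))
for n in('top14','scene14'):
    q=load(n); rect(q,'lock '+n,95,106,513,-54,40)
E
```

```text
lock 5091 512.6 -55.4 [51.2 50. ] 70.3 z 99.0
stand 3504 562.1 -381.7 [64.7 67.4] 18.9 z 30.9
bar 9337 501.8 -148.4 [77.1 40.2] 13.8 z 197.5
bar2 8740 501.8 -148.4 [77.1 40.2] 13.8 z 197.5
2570 [ 479.01583272 -175.50662804] [ 510.76516467 -123.72839599]
lock top14 335 513.1 -53.5 [49.9 49.9] 70.2 z 99.5
lock scene14 286 512.4 -56.8 [49.9 54.6] 70.4 z 100.6
```

View pics/w14c.png

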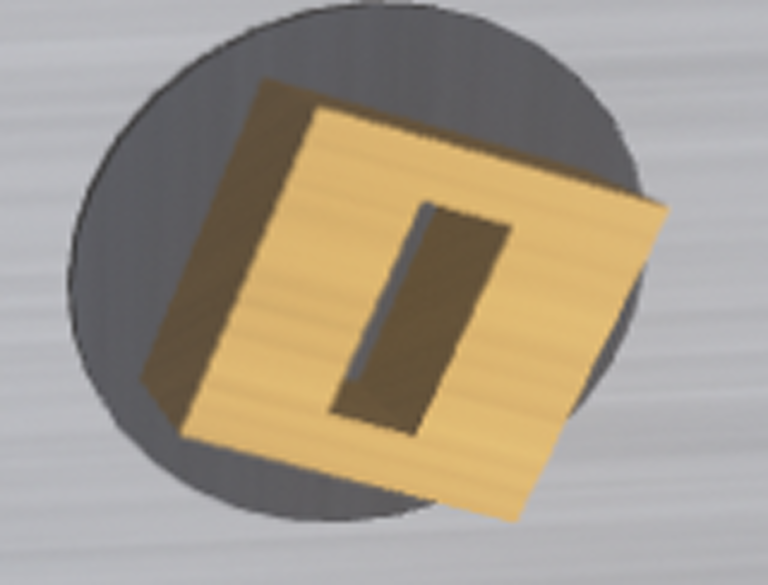

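View pics/m14.png

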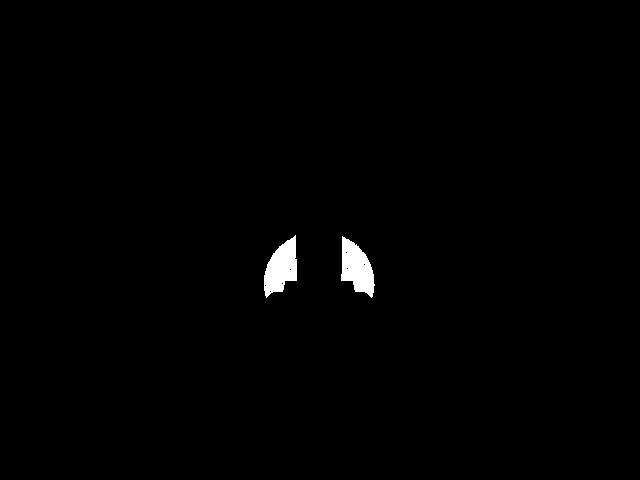

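```bash
python3 - <<'E'
from h import *
from scipy.optimize import least_squares
d=load('w14')
print('slot c', w(d,467.6,250.9,.0995)*1000)
for z in (.0995,): 
    for u,v in((425,202),(512,227),(415,436),(330,411)): print((w(d,380+u/4.8,180+v/4.5,z)*1000).round(1))
W=cloud(d)*1000; m=((abs(W[...,2]-160.7)<3)&(abs(W[...,0]-504)<40)&(abs(W[...,1]+148)<40)).astype(np.uint8)
# outer edge: leftmost/rightmost pixel per row / top px per column
pts=[]
for v in range(238,296):
    us=np.where(m[v])[0]
    if len(us)>3:
        pts.append((us[0]-.5,v));pts.append((us[-1]+.5,v))
zf=np.median(W[m>0][:,2]);print('flange z',zf)
Q=np.array([w(d,u,v,zf/1000)[:2]*1000 for u,v in pts])
f=least_squares(lambda p:np.hypot(Q[:,0]-p[0],Q[:,1]-p[1])-26,[504,-148],loss='soft_l1'); print('flange c',f.x,np.abs(f.fun).mean())
f=least_squares(lambda p:np.hypot(Q[:,0]-p[0],Q[:,1]-p[1])-p[2],[504,-148,26],loss='soft_l1'); print(f.x)
b=(W[...,2]>193)&(W[...,2]<203)&(abs(W[...,0]-504)<60)&(abs(W[...,1]+148)<9.5)
h=cv2.cvtColor(d['img'],cv2.COLOR_BGR2GRAY)
P=W[b][:,:2].astype(np.float32); print(cv2.minAreaRect(P)); 
E
```

```text
slot c [512.13959219 -55.43949438  99.5       ]
[495.  -55.9  99.5]
[499.3 -44.2  99.5]
[530.  -55.1  99.5]
[525.4 -66.8  99.5]
flange z 159.5532777535963
flange c [ 503.35150147 -149.60643121] 0.13241838896940608
[ 503.21233758 -149.5992402    25.91143257]
((502.09033203125, -148.0), (18.952579498291016, 77.71556091308594), 89.94819641113281)
```

```bash
python3 - <<'E'
from h import *
st()
plan([((.513,-.0543,.16),70.2)])
E
```

```text
t 27.4 pos [ 0.5045 -0.1514  0.1746] F [ 0.1  0.5 -1.9] w 0.0143
x [-0.001 -0.    -1.   ] y [ 0.055  0.998 -0.   ] z [ 0.998 -0.055 -0.001]
q [-2.910e-01  1.350e-01 -1.530e-01  1.284e+00 -1.000e-03 -2.360e-01]
from [ 504.5 -151.4  174.6] head 86.86 t 27.4
-- [{"travel":[7,49,2],"angular":[8.3,0,0]}, {"travel":[8,48,-6],"angular":[8.4,0,0]}]
end [512.8 -54.4 159.5] [ 0.339  0.941 -0.001]
```

Emit:
play_rows --deltas '[{"travel":[7,49,2],"angular":[8.3,0,0]},{"travel":[8,48,-6],"angular":[8.4,0,0]},{"travel":[0,0,0],"angular":[0,0,0]},{"travel":[0,0,0],"angular":[0,0,0]}]'

```text
t: 27.9
ee_pos: [0.513, -0.055, 0.1595]
ee_rot: [0.272, 1.554, -0.273]
force: [0.5, -0.9, -1.7]
gripper_width: 0.0145
```

```bash
python3 - <<'E'
from h import *
from scipy.optimize import least_squares
s=st()
d=snap('wrist','w15.png'); d2=snap('scene','scene15.png'); d3=snap('top','top15.png')
rect(d,'lock w',95,104,513,-54,40)
W=cloud(d)*1000; m=((abs(W[...,2]-145)<5)&(abs(W[...,0]-513)<40)&(abs(W[...,1]+54)<40)).astype(np.uint8)
cv2.imwrite('pics/m15.png',m*255); zf=np.median(W[m>0][:,2]); print(zf,m.sum())
pts=[]
for v in range(200,330):
    us=np.where(m[v])[0]
    if len(us)>3: pts.append((us[0]-.5,v));pts.append((us[-1]+.5,v))
Q=np.array([w(d,u,v,zf/1000)[:2]*1000 for u,v in pts])
f=least_squares(lambda p:np.hypot(Q[:,0]-p[0],Q[:,1]-p[1])-26,[513,-54],loss='soft_l1',f_scale=.5); print('flange c',f.x,np.abs(f.fun).mean())
cv2.imwrite('pics/s15c.png',cv2.resize(d2['img'][170:290,230:390],None,fx=4.5,fy=4.5,interpolation=cv2.INTER_CUBIC))
E
```

```text
t 27.9 pos [ 0.513  -0.055   0.1595] F [ 0.5 -0.9 -1.7] w 0.0145
x [-0.001 -0.001 -1.   ] y [ 0.34   0.94  -0.001] z [ 0.94  -0.34  -0.001]
q [-1.060e-01  1.190e-01 -2.040e-01  1.248e+00 -1.000e-03  2.400e-01]
lock w 1197 498.8 -50.5 [50.3 21.9] 72.0 z 99.0
144.46229455710292 2625
flange c [511.61259236 -53.3183757 ] 0.17703061341075896
```

View pics/w15.png

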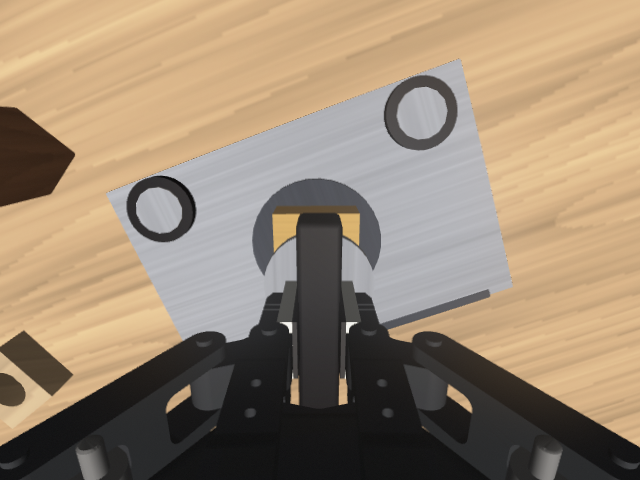

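View pics/s15c.png

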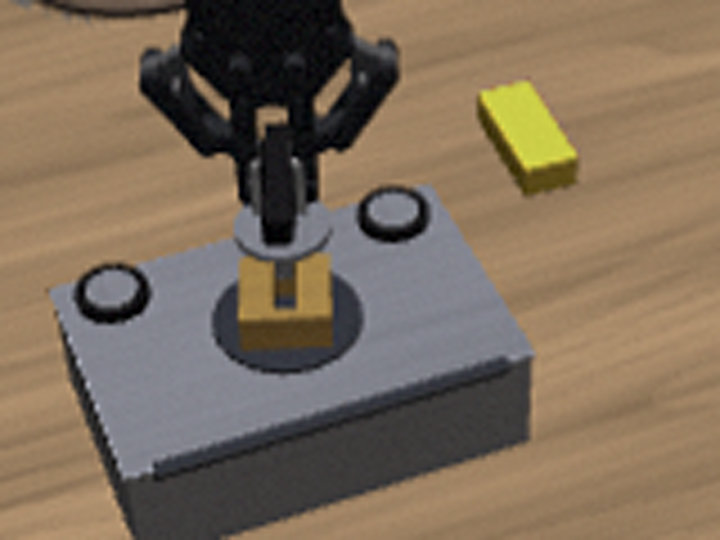

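Emit:
play_rows --deltas '[{"travel":[5,-1.5,1],"angular":[0,0,0]},{"travel":[8,0,0],"angular":[0,0,0]},{"travel":[5,0,0],"angular":[0,0,0]},{"travel":[2,0,0],"angular":[0,0,0]},{"travel":[0,0,0],"angular":[0,0,0]}]'

```text
t: 28.68
ee_pos: [0.5132, -0.0558, 0.1396]
ee_rot: [0.272, 1.555, -0.273]
force: [1.0, -0.2, -1.4]
gripper_width: 0.0146
```

```bash
python3 - <<'E'
from h import *
s=st()
E
```

```text
t 28.68 pos [ 0.5132 -0.0558  0.1396] F [ 1.  -0.2 -1.4] w 0.0146
x [-0.001 -0.    -1.   ] y [ 0.34  0.94 -0.  ] z [ 0.94  -0.34  -0.001]
q [-0.108  0.126 -0.241  1.205 -0.     0.239]
```

Emit:
play_rows --deltas '[{"travel":[2,0,0],"angular":[0,0,0]},{"travel":[2,0,0],"angular":[0,0,0]},{"travel":[0,0,0],"angular":[0,0,0]}]'

```text
t: 29.05
ee_pos: [0.5132, -0.0559, 0.1356]
ee_rot: [0.272, 1.554, -0.273]
force: [-0.2, 0.2, -1.2]
gripper_width: 0.0146
```

Entering the slot without force. Continue.

Emit:
play_rows --deltas '[{"travel":[4,0,0],"angular":[0,0,0]},{"travel":[4,0,0],"angular":[0,0,0]},{"travel":[4,0,0],"angular":[0,0,0]},{"travel":[0,0,0],"angular":[0,0,0]}]'

```text
t: 29.55
ee_pos: [0.5129, -0.0559, 0.1232]
ee_rot: [0.272, 1.555, -0.273]
force: [-0.7, 0.2, -2.2]
gripper_width: 0.0145
```

```bash
python3 - <<'E'
from h import *
s=st(); print(s['wrist_torque'])
d2=snap('scene','scene16.png')
cv2.imwrite('pics/s16c.png',cv2.resize(d2['img'][170:290,230:390],None,fx=4.5,fy=4.5,interpolation=cv2.INTER_CUBIC))
E
```

```text
t 29.55 pos [ 0.5129 -0.0559  0.1232] F [-0.7  0.2 -2.2] w 0.0145
x [-0.002 -0.    -1.   ] y [ 0.34   0.94  -0.001] z [ 0.94  -0.34  -0.001]
q [-0.108  0.132 -0.27   1.17  -0.     0.239]
[-0.01568168 -0.00308774  0.04950606]
```

View pics/s16c.png

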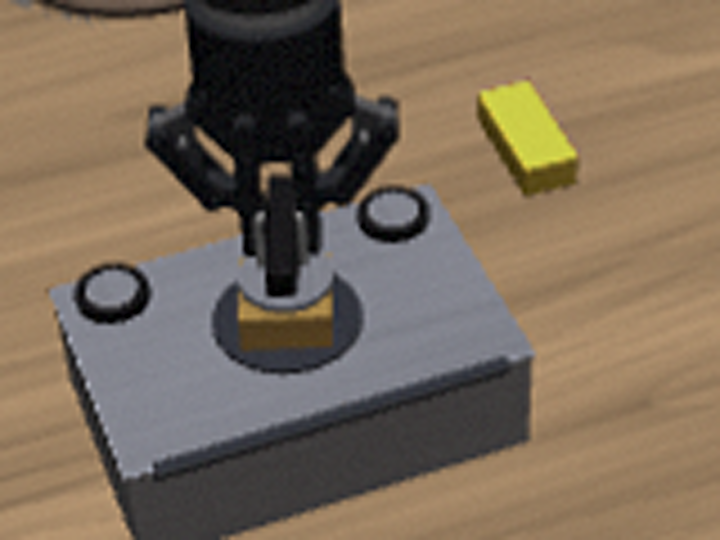

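Emit:
play_rows --deltas '[{"travel":[3,0,0],"angular":[0,0,0]},{"travel":[2,0,0],"angular":[0,0,0]},{"travel":[0,0,0],"angular":[0,0,0]}]'

```text
t: 29.98
ee_pos: [0.5134, -0.0559, 0.119]
ee_rot: [0.272, 1.554, -0.273]
force: [-1.0, -0.1, -0.3]
gripper_width: 0.0146
```

Emit:
play_rows --deltas '[{"travel":[1,0,0],"angular":[0,0,0]},{"travel":[1,0,0],"angular":[0,0,0]},{"travel":[0,0,0],"angular":[0,0,0]}]'

```text
t: 30.35
ee_pos: [0.5135, -0.0559, 0.1189]
ee_rot: [0.272, 1.552, -0.272]
force: [-6.1, 0.5, 14.9]
gripper_width: 0.0148
```

Emit:
play_rows --deltas '[{"travel":[0,0,0],"angular":[7,0,0]},{"travel":[0,0,0],"angular":[7,0,0]},{"travel":[0,0,0],"angular":[7,0,0]}]'

```text
t: 30.72
ee_pos: [0.5137, -0.0565, 0.1189]
ee_rot: [0.56, 1.494, -0.562]
force: [-5.0, -2.9, 13.2]
gripper_width: 0.0145
```

```bash
python3 - <<'E'
from h import *
s=st(); print(s['wrist_torque'])
E
```

```text
t 30.73 pos [ 0.5137 -0.0565  0.1189] F [-5.  -2.9 13.2] w 0.0145
x [ 0.002 -0.002 -1.   ] y [ 0.657  0.753 -0.   ] z [ 0.753 -0.657  0.003]
q [-0.109  0.133 -0.279  1.157 -0.002  0.609]
[-0.46002298  1.10559909  0.14567511]
```

Emit:
play_rows --deltas '[{"travel":[0,0,0],"angular":[9,0,0]},{"travel":[0,0,0],"angular":[9,0,0]},{"travel":[0,0,0],"angular":[9,0,0]}]'

```text
t: 31.1
ee_pos: [0.5132, -0.0569, 0.1189]
ee_rot: [0.923, 1.363, -0.926]
force: [-6.3, -3.5, 14.7]
gripper_width: 0.0149
```

Emit:
play_rows --deltas '[{"travel":[0,0,0],"angular":[9,0,0]},{"travel":[0,0,0],"angular":[9,0,0]},{"travel":[0,0,0],"angular":[4,0,0]},{"travel":[0,0,0],"angular":[0,0,0]}]'

```text
t: 31.6
ee_pos: [0.5127, -0.057, 0.1188]
ee_rot: [1.207, 1.207, -1.21]
force: [-7.7, -3.6, 15.1]
gripper_width: 0.0143
```

```bash
python3 - <<'E'
from h import *
s=st(); print(s['wrist_torque'])
E
```

```text
t 31.6 pos [ 0.5127 -0.057   0.1188] F [-7.7 -3.6 15.1] w 0.0143
x [ 0.    -0.003 -1.   ] y [1.    0.001 0.   ] z [ 0.001 -1.     0.003]
q [-0.109  0.133 -0.279  1.158 -0.003  1.461]
[-0.67318037  1.74625071 -0.03861474]
```

Emit:
play_rows --deltas '[{"travel":[0,0,0],"angular":[3,0,0]},{"travel":[0,0,0],"angular":[2,0,0]},{"travel":[0,0,0],"angular":[0,0,0]}]'

```text
t: 31.98
ee_pos: [0.5127, -0.0569, 0.1189]
ee_rot: [1.27, 1.165, -1.273]
force: [-8.8, -3.5, 16.4]
gripper_width: 0.0145
```

```bash
python3 - <<'E'
from h import *
s=st(); print(s['wrist_torque'])
E
```

```text
t 31.98 pos [ 0.5127 -0.0569  0.1189] F [-8.8 -3.5 16.4] w 0.0145
x [ 0.    -0.003 -1.   ] y [ 0.996 -0.086  0.   ] z [-0.086 -0.996  0.003]
q [-0.109  0.132 -0.279  1.158 -0.003  1.548]
[-0.67164749  1.78990801  0.00748541]
```

Emit:
play_rows --deltas '[{"travel":[0,0,0],"angular":[3,0,0]},{"travel":[0,0,0],"angular":[0,0,0]}]'

```text
t: 32.22
ee_pos: [0.5126, -0.0569, 0.1189]
ee_rot: [1.308, 1.139, -1.311]
force: [-8.9, -2.7, 14.8]
gripper_width: 0.0144
```

```bash
python3 - <<'E'
from h import *
s=st(); print(s['wrist_torque'])
d2=snap('scene','scene17.png'); snap('wrist','w17.png')
cv2.imwrite('pics/s17c.png',cv2.resize(d2['img'][170:290,230:390],None,fx=4.5,fy=4.5,interpolation=cv2.INTER_CUBIC))
E
```

```text
t 32.23 pos [ 0.5126 -0.0569  0.1189] F [-8.9 -2.7 14.8] w 0.0144
x [-0.    -0.003 -1.   ] y [ 0.991 -0.137  0.   ] z [-0.137 -0.991  0.003]
q [-0.109  0.132 -0.28   1.159 -0.003  1.599]
[-0.63298532  1.88376849  0.44625013]
```

View pics/s17c.png

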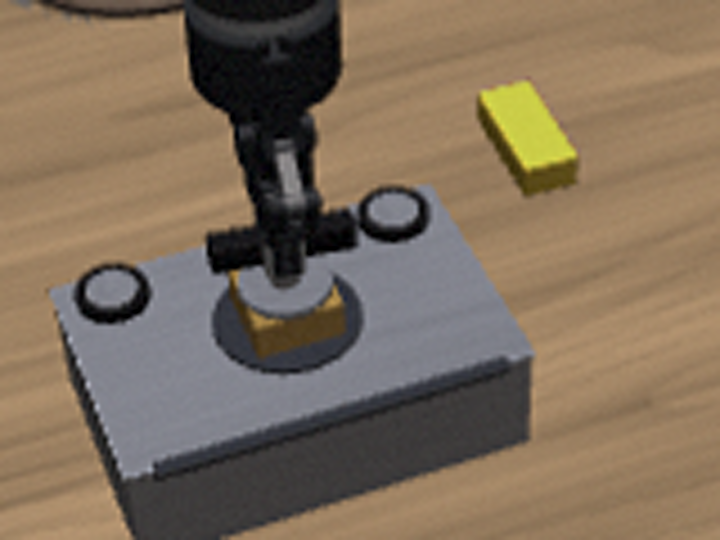

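View pics/w17.png

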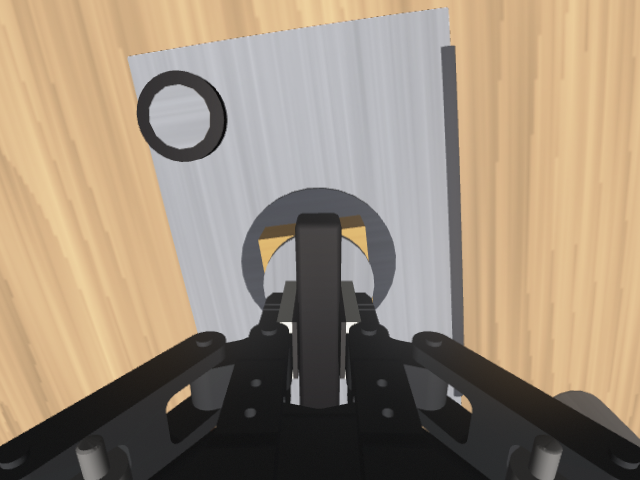

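Emit:
play_rows --deltas '[{"travel":[0,0,0],"angular":[2,0,0]},{"travel":[0,0,0],"angular":[0,0,0]}]'

```text
t: 32.58
ee_pos: [0.5126, -0.0569, 0.1189]
ee_rot: [1.332, 1.121, -1.335]
force: [-9.1, -3.0, 15.8]
gripper_width: 0.0145
```

```bash
python3 - <<'E'
from h import *
s=st(); print(s['wrist_torque'])
E
```

```text
t 32.58 pos [ 0.5126 -0.0569  0.1189] F [-9.1 -3.  15.8] w 0.0145
x [-0.    -0.003 -1.   ] y [ 0.985 -0.17   0.   ] z [-0.17  -0.985  0.003]
q [-0.109  0.132 -0.279  1.159 -0.003  1.633]
[-0.72350493  1.95354882  1.16890653]
```

Emit:
play_rows --deltas '[{"travel":[0,0,0],"angular":[-4,0,0]},{"travel":[0,0,0],"angular":[-3,0,0]},{"travel":[-3,0,0],"angular":[0,0,0]},{"travel":[0,0,0],"angular":[0,0,0]}]'

```text
t: 33.08
ee_pos: [0.5132, -0.056, 0.1196]
ee_rot: [1.246, 1.185, -1.247]
force: [0.4, -0.9, -1.7]
gripper_width: 0.0147
```

```bash
python3 - <<'E'
from h import *
s=st(); print(s['wrist_torque'])
E
```

```text
t 33.08 pos [ 0.5132 -0.056   0.1196] F [ 0.4 -0.9 -1.7] w 0.0147
x [-0.001 -0.    -1.   ] y [ 0.999 -0.051 -0.001] z [-0.051 -0.999  0.   ]
q [-0.108  0.134 -0.276  1.162 -0.     1.513]
[-0.15298829  0.12402227 -0.01337866]
```

Free; lift out.

Emit:
play_rows --deltas '[{"travel":[-8,0,0],"angular":[0,0,0]},{"travel":[-15,0,0],"angular":[0,0,0]},{"travel":[-30,0,0],"angular":[0,0,0]},{"travel":[0,0,0],"angular":[0,0,0]}]'

```text
t: 33.58
ee_pos: [0.5151, -0.0559, 0.1758]
ee_rot: [1.248, 1.181, -1.243]
force: [0.2, -0.4, -2.1]
gripper_width: 0.0143
```

```bash
python3 - <<'E'
from h import *
s=st()
plan([((.563,-.383,.16),119.5)],dang=9.5)
E
```

```text
t 33.58 pos [ 0.5151 -0.0559  0.1758] F [ 0.2 -0.4 -2.1] w 0.0143
x [ 0.005 -0.    -1.   ] y [ 0.999 -0.05   0.005] z [-0.05  -0.999  0.   ]
q [-0.108  0.114 -0.174  1.278  0.     1.513]
from [515.1 -55.9 175.8] head -2.89 t 33.58
-- [{"travel":[1,5,25],"angular":[-9.4,0,0]}, {"travel":[1,1,25],"angular":[-9.4,0,0]}, {"travel":[1,-3,25],"angular":[-9.4,0,0]}, {"travel":[1,-8,24],"angular":[-9.4,0,0]}, {"travel":[1,-11,23],"angular":[-9.4,0,0]}]
-- [{"travel":[1,-15,21],"angular":[-9.4,0,0]}, {"travel":[1,-18,18],"angular":[-9.4,0,0]}, {"travel":[2,-21,15],"angular":[-9.4,0,0]}, {"travel":[1,-23,11],"angular":[-9.4,0.1,0]}, {"travel":[2,-24,7],"angular":[-9.4,0,0]}]
-- [{"travel":[1,-25,3],"angular":[-9.5,0.1,0]}, {"travel":[2,-26,-1],"angular":[-9.4,0,0]}, {"travel":[1,-25,-5],"angular":[-9.5,0.1,0]}]
end [ 563.3 -383.1  160.1] [-0.493  0.87  -0.001]
```

Emit:
play_rows --deltas '[{"travel":[1,5,25],"angular":[-9.4,0,0]},{"travel":[1,1,25],"angular":[-9.4,0,0]},{"travel":[1,-3,25],"angular":[-9.4,0,0]},{"travel":[1,-8,24],"angular":[-9.4,0,0]},{"travel":[1,-11,23],"angular":[-9.4,0,0]}]'

```text
t: 34.2
ee_pos: [0.5319, -0.1816, 0.1671]
ee_rot: [0.622, 1.481, -0.622]
force: [1.6, 0.0, -2.5]
gripper_width: 0.0145
```

Emit:
play_rows --deltas '[{"travel":[1,-15,21],"angular":[-9.4,0,0]},{"travel":[1,-18,18],"angular":[-9.4,0,0]},{"travel":[2,-21,15],"angular":[-9.4,0,0]},{"travel":[1,-23,11],"angular":[-9.4,0,0]},{"travel":[2,-24,7],"angular":[-9.4,0,0]}]'

```text
t: 34.83
ee_pos: [0.5503, -0.3079, 0.1599]
ee_rot: [-0.019, 1.572, 0.02]
force: [0.3, 0.5, -2.6]
gripper_width: 0.0146
```

```bash
python3 - <<'E'
from h import *
s=st()
d=snap('wrist','w18.png'); d2=snap('top','top18.png'); d3=snap('scene','scene18.png')
for q in(d,d2,d3): rect(q,'lock',95,106,513,-54,40)
cv2.imwrite('pics/s18c.png',cv2.resize(d3['img'][170:350,130:370],None,fx=3.2,fy=3.2,interpolation=cv2.INTER_CUBIC))
plan([((.563,-.383,.16),119.5)],dang=9.5)
E
```

```text
t 34.83 pos [ 0.5503 -0.3079  0.1599] F [ 0.3  0.5 -2.6] w 0.0146
x [-0.001  0.    -1.   ] y [-0.025  1.     0.001] z [ 1.     0.025 -0.001]
q [-0.51   0.335  0.069  1.306 -0.    -0.535]
lock 332 513.2 -53.6 [50.2 47.5] 0.5 z 99.4
lock 300 514.0 -57.1 [50.9 54. ] 89.9 z 100.5
from [ 550.  -307.9  159.5] head 90.96 t 34.98
-- [{"travel":[0,-19,3],"angular":[-7.1,0,0]}, {"travel":[0,-19,1],"angular":[-7.1,0,0]}, {"travel":[0,-19,-2],"angular":[-7.2,0,0]}, {"travel":[-1,-18,-4],"angular":[-7.1,-0.1,-0.1]}]
end [ 563.2 -382.6  160.4] [-0.492  0.871 -0.   ]
```

View pics/w18.png

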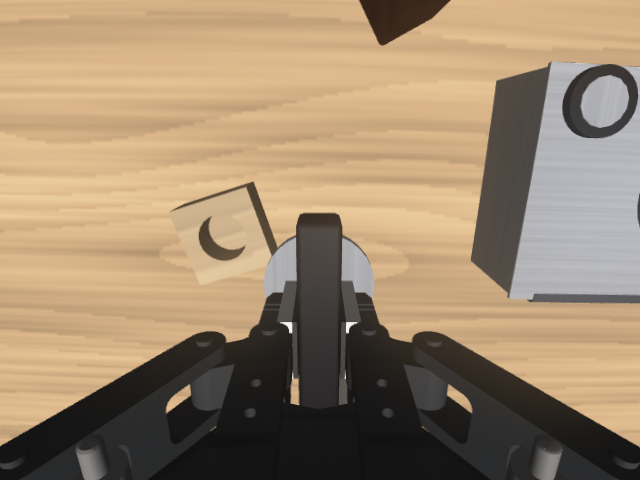

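View pics/s18c.png

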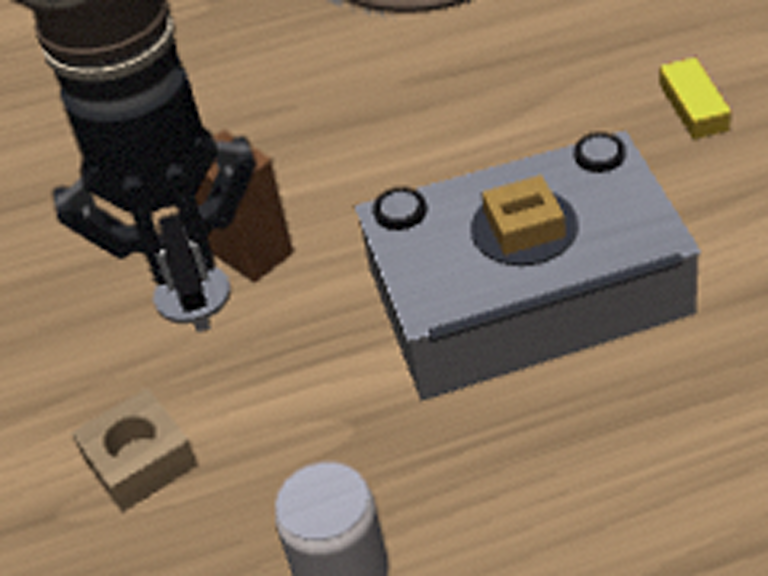

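Emit:
play_rows --deltas '[{"travel":[0,-19,3],"angular":[-7.1,0,0]},{"travel":[0,-19,1],"angular":[-7.1,0,0]},{"travel":[0,-19,-2],"angular":[-7.2,0,0]},{"travel":[-1,-18,-4],"angular":[-7.1,0,0]},{"travel":[0,0,0],"angular":[0,0,0]}]'

```text
t: 35.6
ee_pos: [0.5637, -0.3818, 0.1612]
ee_rot: [-0.402, 1.534, 0.403]
force: [0.0, 0.1, -1.6]
gripper_width: 0.0143
```

```bash
python3 - <<'E'
from h import *
s=st()
plan([((.563,-.383,.095),119.5)],dec=1)
E
```

```text
t 35.6 pos [ 0.5637 -0.3818  0.1612] F [ 0.   0.1 -1.6] w 0.0143
x [-0.001  0.001 -1.   ] y [-0.492  0.871  0.001] z [ 0.871  0.492 -0.001]
q [-0.595  0.434  0.214  1.352 -0.    -1.109]
from [ 563.7 -381.8  161.2] head 119.44 t 35.6
-- [{"travel":[33.1,-0.4,-0.6],"angular":[0,0,0]}, {"travel":[33.1,-0.4,-0.5],"angular":[-0.1,0,-0.1]}]
end [ 563. -383.   95.] [-0.493  0.87  -0.001]
```

Emit:
play_rows --deltas '[{"travel":[40,-0.4,-0.6],"angular":[0,0,0]},{"travel":[38,-0.4,-0.5],"angular":[0,0,0]},{"travel":[0,0,0],"angular":[0,0,0]},{"travel":[0,0,0],"angular":[0,0,0]}]'

```text
t: 36.1
ee_pos: [0.5636, -0.3826, 0.0854]
ee_rot: [-0.405, 1.532, 0.404]
force: [0.2, -0.1, -1.9]
gripper_width: 0.0143
```

```bash
python3 - <<'E'
from h import *
s=st()
d=snap('wrist','w19.png'); d3=snap('scene','scene19.png')
cv2.imwrite('pics/s19c.png',cv2.resize(d3['img'][240:350,110:260],None,fx=4.8,fy=4.8,interpolation=cv2.INTER_CUBIC))
E
```

```text
t 36.1 pos [ 0.5636 -0.3826  0.0854] F [ 0.2 -0.1 -1.9] w 0.0143
x [ 0.001 -0.001 -1.   ] y [-0.494  0.87  -0.001] z [0.87  0.494 0.   ]
q [-0.596  0.452  0.074  1.192 -0.    -1.113]
```

View pics/s19c.png

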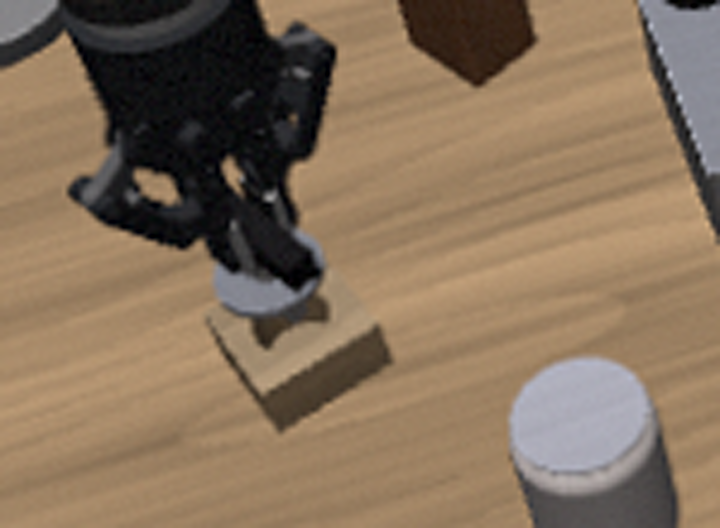

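View pics/w19.png

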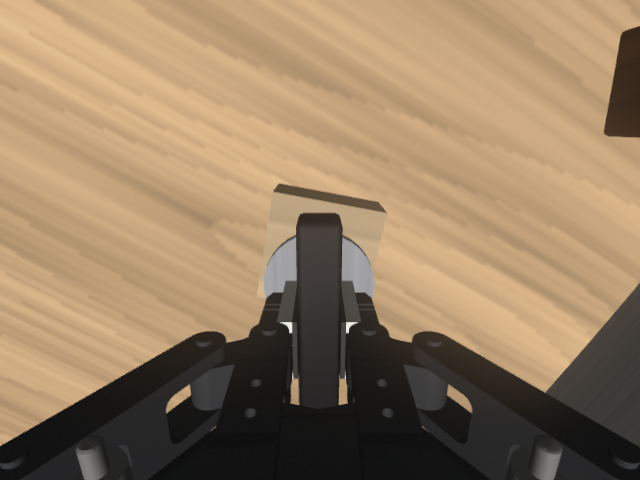

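Aligned; descend.

Emit:
play_rows --deltas '[{"travel":[8,0,0],"angular":[0,0,0]},{"travel":[8,0,0],"angular":[0,0,0]},{"travel":[8,0,0],"angular":[0,0,0]},{"travel":[0,0,0],"angular":[0,0,0]}]'

```text
t: 36.7
ee_pos: [0.5623, -0.3827, 0.0584]
ee_rot: [-0.404, 1.535, 0.406]
force: [-0.2, 0.2, -1.8]
gripper_width: 0.0145
```

Emit:
play_rows --deltas '[{"travel":[4,0,0],"angular":[0,0,0]},{"travel":[2,0,0],"angular":[0,0,0]},{"travel":[1,0,0],"angular":[0,0,0]},{"travel":[0,0,0],"angular":[0,0,0]}]'

```text
t: 37.2
ee_pos: [0.563, -0.3831, 0.0528]
ee_rot: [-0.405, 1.533, 0.405]
force: [-0.2, -0.2, -1.7]
gripper_width: 0.0145
```

Emit:
play_rows --deltas '[{"travel":[1,0,0],"angular":[0,0,0]},{"travel":[1,0,0],"angular":[0,0,0]},{"travel":[0,0,0],"angular":[0,0,0]}]'

```text
t: 37.58
ee_pos: [0.563, -0.3831, 0.0511]
ee_rot: [-0.405, 1.533, 0.405]
force: [-0.9, 0.6, 0.6]
gripper_width: 0.0143
```

Seated at the same height as when picked (0.0511). Release and retreat straight up.

Emit:
play_rows --deltas '[{"travel":[0,0,0],"angular":[0,0,0]},{"travel":[0,0,0],"angular":[0,0,0]},{"travel":[0,0,0],"angular":[0,0,0]},{"travel":[-20,0,0],"angular":[0,0,0]},{"travel":[-40,0,0],"angular":[0,0,0]}]' --grip 0.6

```text
t: 38.2
ee_pos: [0.5619, -0.3824, 0.1093]
ee_rot: [-0.403, 1.536, 0.408]
force: [-0.0, -0.6, 0.5]
gripper_width: 0.0511
```

Emit:
play_rows --deltas '[{"travel":[-55,0,0],"angular":[0,0,0]},{"travel":[-55,0,0],"angular":[0,0,0]},{"travel":[-20,0,-45],"angular":[0,0,0]},{"travel":[0,0,-45],"angular":[0,0,0]},{"travel":[0,0,0],"angular":[0,0,0]}]'

```text
t: 38.83
ee_pos: [0.4828, -0.429, 0.2418]
ee_rot: [-0.403, 1.533, 0.401]
force: [0.2, -0.2, -0.9]
gripper_width: 0.0511
```

```bash
python3 - <<'E'
from h import *
s=st()
d=snap('wrist','w20.png'); d2=snap('top','top20.png'); d3=snap('scene','scene20.png')
for q in(d,d2,d3):
    print('--'); rect(q,'bar',66,84,562,-382,55); rect(q,'mallet',100,118,380,-259,50); rect(q,'lock',95,106,513,-54,40); rect(q,'pinL',79,90,459,31,24); rect(q,'pinR',79,90,459,-139,24); blocks(q); rect(q,'can',80,100,653,-180,60)
d0=load('top0'); rect(d0,'can0',80,100,653,-180,60)
cv2.imwrite('pics/s20c.png',cv2.resize(d3['img'][150:370,120:370],None,fx=3.1,fy=2.7,interpolation=cv2.INTER_CUBIC))
E
```

```text
t 38.83 pos [ 0.4828 -0.429   0.2418] F [ 0.2 -0.2 -0.9] w 0.0511
x [ 0.    -0.001 -1.   ] y [-0.491  0.871 -0.001] z [ 0.871  0.491 -0.001]
q [-7.260e-01  3.650e-01  2.890e-01  1.495e+00 -1.000e-03 -1.239e+00]
--
bar 1310 561.6 -383.0 [80.3 15.8] 29.1 z 73.8
mallet 4467 380.4 -259.1 [60.2 47.8] 29.5 z 108.9
lock 695 503.1 -55.3 [57.6 30.5] 81.5 z 98.8
pinR 1211 457.4 -141.1 [42.6 41.5] 89.6 z 80.6
--
bar 215 562.9 -382.0 [79.5 17.8] 29.4 z 73.8
mallet 480 380.2 -257.3 [61.4 46.5] 30.1 z 109.0
lock 334 513.2 -53.6 [50.2 47.6] 0.6 z 99.5
pinL 172 458.8 30.8 [39.2 38.1] 27.2 z 81.9
pinR 186 458.1 -138.3 [41.3 38.9] 24.8 z 81.7
can 23 703.2 -236.1 [16.5  8.2] 2.0 z 86.6
--
bar 233 562.0 -383.9 [82.6 17.5] 30.3 z 75.2
mallet 357 381.5 -259.1 [64.1 48. ] 30.0 z 110.4
lock 296 512.8 -56.9 [50.8 53.7] 89.4 z 100.2
pinL 146 458.1 28.2 [41.2 41.8] 47.4 z 82.2
pinR 160 457.6 -142.9 [40.9 43.6] 75.7 z 82.1
can 7 706.7 -238.9 [13.4  3.1] 16.0 z 88.0
can0 24 702.5 -236.8 [ 6.3 20. ] 90.0 z 88.5
```

View pics/s20c.png

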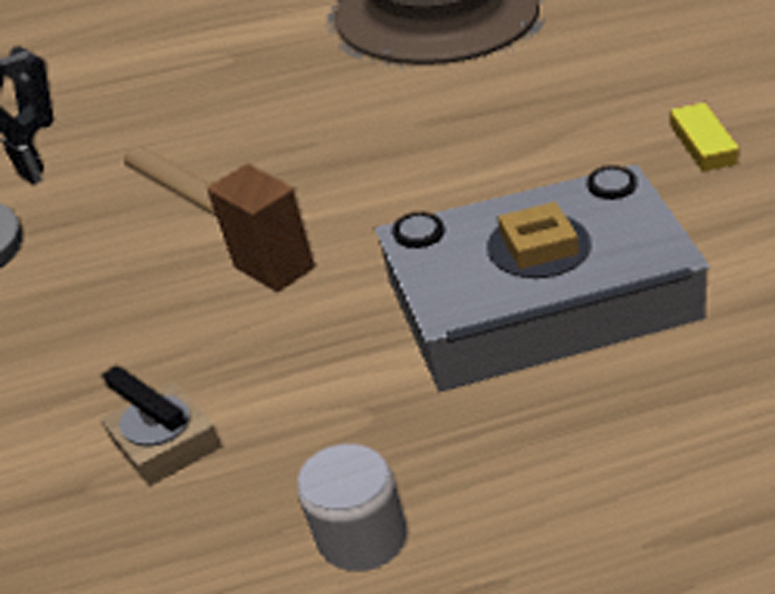

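View pics/top20.png

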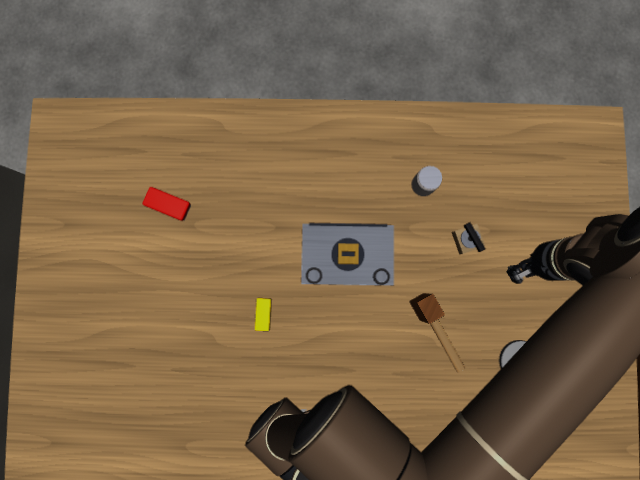

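View pics/scene20.png

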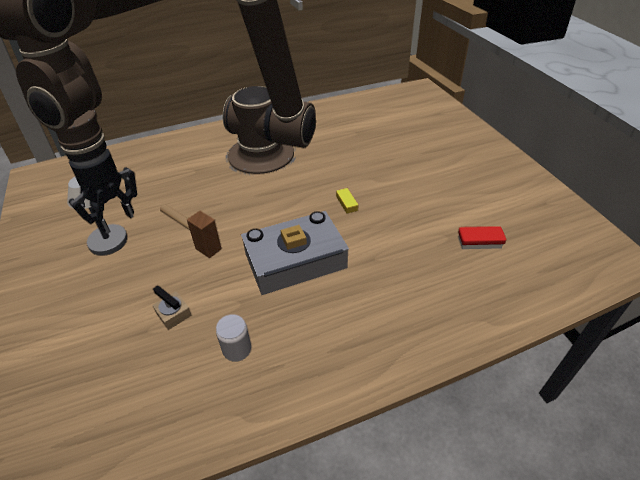

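```bash
python3 - <<'E'
from station import arm
print(arm.finish_job())
E
```

```text
the job is handed in; nothing more can be done
None
```

The job is done and handed in at about 39 s of the 200 s.

- **Wax:** only two purple blocks were on the bench. Both went into the tin, and no purple was left on the bench in the last pictures.
- **Lid and pins:** I swung the lid shut and drove both pins to a hard stop with the mallet. The pin tops measured about 82 mm above the bench, level with their collars.
- **Mallet:** it stands upright on its head at about (0.380, -0.259) m, its top 109 mm up. That is about 6 cm from where it started, to make room for taking the key.
- **Key and lock:** I lined the key up with the slot from the pictures, so it dropped fully in without any turning on the lock's face. I turned the lock clockwise until the torque rose firmly at its stop. It measured within about 1° of 90°, with the slot along the tin's y.
- **Key return:** it seated in its stand at the same height it was taken from.
- **Left alone:** the brush and the can look unmoved in the last pictures.

The scene and top cameras differed by up to about 4 mm in y, so for the key fit I relied on relative measurements from the wrist camera. No check failed.

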